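Put the objectives away dry: charge the desiccant dish and fill the optics drawer

TASK

Put the microscope lenses away dry: pull the drawer of the low white cabinet out to its stop, tip the beaker over the steel dish in the drawer so that all the desiccant canisters end up in the dish, and stand the empty beaker upright in the middle of its cork pad again. Stand every lens pot from the bench upright on the floor of the drawer's left-hand bay, beside the dish, and when all is in, push the drawer fully shut. Leave the oil bottle and the slide box where they are.

Things in the scene. Friction and masses are not known exactly. Their poses are not given: they have to be found in the camera images.
- beaker: white straight-walled round beaker, outer diameter 60, height 78, wall 3, floor 5 thick, about 90 g without contents; it stands on the pad with the desiccant canisters loose inside. Origin: centre of its underside, z up along its axis to the mouth
- pad: round cork pad, diameter 90, 3 thick, fixed on the bench; the beaker's place. Origin: centre of its underside (bench level)
- drawer (a joint): how far the drawer of the low white cabinet (260 deep, 340 wide, 110 high, fixed, front towards the robot) is pulled out: 0 = shut, 0.180 m = its stop. It slides with about 1.5 N of friction plus light damping and stays where it is left. It may start slightly ajar
- drawer_handle (a point): middle of the drawer's bar handle: a level round steel bar 120 long, 35 in front of the drawer's front face, 72 above the bench (cabinet top at 110). Site axes: x into the cabinet (pull along -x), y left, z up. Moves with the drawer. The drawer front is 83 high with its top edge 97 above the bench
- dish (a point): centre of the inner floor of the steel dish fixed in the drawer's right half: inside diameter about 94 at the floor, 106 at the rim, rim 38 above this point (64 above the bench); axes as the handle's. Lies 122 behind and 91 to the right of the handle's middle. With the drawer at its stop the whole dish stands clear, its rim 52 in front of the cabinet; otherwise it is under the cabinet's top
- pot_bay (a point): point on the floor of the drawer's left half, the bay for lens pots: floor flat, 178 wide (y), 215 deep (x), 22 above the bench, walls 35 to 39 high; the point is midway across, 54 behind the bay's front wall, 110 behind and 60 left of the handle's middle; axes as the handle's. With the drawer at its stop the cabinet's front edge is 120 behind it, and the bay in front of that is open above
- pot0: lens pot: upright closed round pot, white with a black lid, diameter 42, height 46, about 110 g, standing on the bench; may be absent. Origin: centre of its underside, z up
- pot1: lens pot: upright closed round pot, white with a black lid, diameter 42, height 46, about 110 g, standing on the bench; may be absent. Origin: centre of its underside, z up
- pot2: lens pot: upright closed round pot, white with a black lid, diameter 42, height 46, about 110 g, standing on the bench; may be absent. Origin: centre of its underside, z up
- canister0: desiccant canister: small aluminium cylinder, diameter 18, length 18, 12 g, smooth (friction about 0.3, slides out when the beaker is tipped to 110 to 125 degrees), loose in the beaker at the start. Origin: centre of one end, z along its axis into the cylinder
- canister1: desiccant canister: small aluminium cylinder, diameter 18, length 18, 12 g, smooth (friction about 0.3, slides out when the beaker is tipped to 110 to 125 degrees), loose in the beaker at the start. Origin: centre of one end, z along its axis into the cylinder
- canister2: desiccant canister: small aluminium cylinder, diameter 18, length 18, 12 g, smooth (friction about 0.3, slides out when the beaker is tipped to 110 to 125 degrees), loose in the beaker at the start. Origin: centre of one end, z along its axis into the cylinder
- canister3: desiccant canister: small aluminium cylinder, diameter 18, length 18, 12 g, smooth (friction about 0.3, slides out when the beaker is tipped to 110 to 125 degrees), loose in the beaker at the start. Origin: centre of one end, z along its axis into the cylinder
- canister4: desiccant canister: small aluminium cylinder, diameter 18, length 18, 12 g, smooth (friction about 0.3, slides out when the beaker is tipped to 110 to 125 degrees), loose in the beaker at the start; may be absent. Origin: centre of one end, z along its axis into the cylinder
- canister5: desiccant canister: small aluminium cylinder, diameter 18, length 18, 12 g, smooth (friction about 0.3, slides out when the beaker is tipped to 110 to 125 degrees), loose in the beaker at the start; may be absent. Origin: centre of one end, z along its axis into the cylinder
- canister6: desiccant canister: small aluminium cylinder, diameter 18, length 18, 12 g, smooth (friction about 0.3, slides out when the beaker is tipped to 110 to 125 degrees), loose in the beaker at the start; may be absent. Origin: centre of one end, z along its axis into the cylinder
- canister7: desiccant canister: small aluminium cylinder, diameter 18, length 18, 12 g, smooth (friction about 0.3, slides out when the beaker is tipped to 110 to 125 degrees), loose in the beaker at the start; may be absent. Origin: centre of one end, z along its axis into the cylinder
- oil_bottle: bystander: slim amber bottle with black cap, diameter 32, height 70, loose, near the pots; stays where it is. Origin: centre of its underside
- slide_box: bystander: blue slide box 50 x 100 x 30 high, loose; stays where it is. Origin: centre of its underside
There are look-alikes about, which are no part of the job. Leave any pink or turquoise look-alike of the beaker alone. Of the things shaped like the pad, the cork one is meant.

How it is judged:
On the way, in this order (a step that is already met when the one before it is completed fails the run):
1. the drawer is pulled out to its stop (value of joint drawer above 0.172 m), for 0.2 s.
2. the beaker is tipped over the dish in the open drawer (angle between beaker's own z axis and vertical above 1.2 rad and horizontal distance between beaker and dish below 0.14 m and height (world z) of beaker above 0.05 m and value of joint drawer above 0.15 m), for 0.1 s.
3. with the drawer open and the beaker upright again, all canisters lie in the dish and all lens pots stand in the bay (horizontal distance between each of canister0, canister1, canister2, canister3, canister4, canister5, canister6, canister7 and dish below 0.056 m and z of canister0 in the frame of dish between -0.006 and 0.045 m and z of canister1 in the frame of dish between -0.006 and 0.045 m and z of canister2 in the frame of dish between -0.006 and 0.045 m and z of canister3 in the frame of dish between -0.006 and 0.045 m and z of canister4 in the frame of dish between -0.006 and 0.045 m and z of canister5 in the frame of dish between -0.006 and 0.045 m and z of canister6 in the frame of dish between -0.006 and 0.045 m and z of canister7 in the frame of dish between -0.006 and 0.045 m and x of pot0 in the frame of pot_bay between -0.04 and 0.155 m and y of pot0 in the frame of pot_bay between -0.075 and 0.075 m and z of pot0 in the frame of pot_bay between -0.008 and 0.008 m and angle between each of pot0, pot1, pot2's own z axis and vertical below 0.2 rad and x of pot1 in the frame of pot_bay between -0.04 and 0.155 m and y of pot1 in the frame of pot_bay between -0.075 and 0.075 m and z of pot1 in the frame of pot_bay between -0.008 and 0.008 m and x of pot2 in the frame of pot_bay between -0.04 and 0.155 m and y of pot2 in the frame of pot_bay between -0.075 and 0.075 m and z of pot2 in the frame of pot_bay between -0.008 and 0.008 m and angle between beaker's own z axis and vertical below 0.5 rad and value of joint drawer above 0.1 m), for 0.2 s.
At the end, for the whole second after the job is handed in: Drawer shut within 8 mm; every canister in the dish; every lens pot on the bay floor, upright within 0.2 rad; beaker upright within 0.15 rad on the pad, within 25 mm of its middle; all at rest (value of joint drawer below 0.008 m and horizontal distance between each of canister0, canister1, canister2, canister3, canister4, canister5, canister6, canister7 and dish below 0.056 m and z of canister0 in the frame of dish between -0.006 and 0.045 m and z of canister1 in the frame of dish between -0.006 and 0.045 m and z of canister2 in the frame of dish between -0.006 and 0.045 m and z of canister3 in the frame of dish between -0.006 and 0.045 m and z of canister4 in the frame of dish between -0.006 and 0.045 m and z of canister5 in the frame of dish between -0.006 and 0.045 m and z of canister6 in the frame of dish between -0.006 and 0.045 m and z of canister7 in the frame of dish between -0.006 and 0.045 m and x of pot0 in the frame of pot_bay between -0.04 and 0.155 m and y of pot0 in the frame of pot_bay between -0.075 and 0.075 m and z of pot0 in the frame of pot_bay between -0.008 and 0.008 m and angle between each of pot0, pot1, pot2's own z axis and vertical below 0.2 rad and x of pot1 in the frame of pot_bay between -0.04 and 0.155 m and y of pot1 in the frame of pot_bay between -0.075 and 0.075 m and z of pot1 in the frame of pot_bay between -0.008 and 0.008 m and x of pot2 in the frame of pot_bay between -0.04 and 0.155 m and y of pot2 in the frame of pot_bay between -0.075 and 0.075 m and z of pot2 in the frame of pot_bay between -0.008 and 0.008 m and angle between beaker's own z axis and vertical below 0.15 rad and horizontal distance between beaker and pad below 0.025 m and height (world z) of beaker below 0.009 m and linear speed of each of pot0, pot1, pot2, beaker below 0.02 m/s and linear speed of each of canister0, canister1, canister2, canister3, canister4, canister5, canister6, canister7 below 0.03 m/s); the robot touches nothing.
It fails at once if the oil bottle or the slide box is moved by more than 3 cm or knocked over (distance of any of oil_bottle, slide_box from where it was at the start of the episode above 0.03 m or angle between oil_bottle's own z axis and vertical above 0.6 rad).
Of canister4, canister5, canister6, canister7 only 1 to 4 are there at a start; the rules pass over those that are not, and their reading is None.
Of pot0, pot1, pot2 only 2 to 3 are there at a start; the rules pass over those that are not, and their reading is None.
At some moment in a run one of pot0, pot1, pot2 may be knocked a few centimetres aside while the robot is not near it.
It also fails if it takes over 208 s, if anything falls off the work surface, if the arm or the gripper's body presses on something with over 40 N, if the wrist force passes 120 N, or if a joint passes its speed limit or range.

ROBOT

A 6-joint arm with a two-finger parallel gripper is mounted at the origin on the work surface. World frame = base frame: x ahead of the robot, y to its left, z up, the work surface at z = 0. Lengths are in m, angles in rad, forces in N, time in s.
With the tool pointing down it reaches from about 0.3 to 0.825 m from the base axis. Payload 5.4 kg.
Tool frame: the origin (TCP) lies midway between the tips of the shut fingers; the grasp point (between the pads) lies 19 mm behind it; z points along the fingers, y is the line along which they close (so a half turn about z gives the same grasp; the last joint's range is limited). The gripper opens to 92 mm and grips with 3 to 60 N. Pads are 20 mm wide; open, the fingers measure 128 mm over their backs; the gripper's body (75 mm by 189 mm) begins 69 mm behind the grasp point.
Start: joints at [-1.481, 0.158, 1.597, -0, 1.386, -0.21], TCP at [0.17, -0.549, 0.215] pointing down, gripper open.
Joint ranges: [-2.91, 2.91], [-0.94, 2.29], [0.18, 2.7], [-1.29, 4.43], [0.17, 2.64], [-3, 3]. Speed limits (rad/s): [2.57, 2.57, 3.14, 3.14, 3.14, 3.14].

INTERFACE

Orientations are given as a 3x3 rotation matrix whose columns are the frame's x, y, z axes.
In Python, from rig import sensors, vision, arm gives the robot as it stands. The module is installed in compiled form; this text tells all that it offers.
- The arm moves only by the tool step_arm, never from a script. Its argument "steps" is a list of rows, each a list of 5 numbers: the shift along the tool's x, y, z in mm, then the turn about the tool's z in degrees, then the opening, from -1 (shut) to 1 (fully open), so that 0 is half open. In form: [[dx, dy, dz, roll, hand], ...]. A call has 1 to 20 rows; each row shifts and turns the commanded pose from where the row before left it, along the tool's axes as they then stand; what a row does not reach is not made up. A row lasts 1/8 s, in which the tool goes at most 62.5 mm and 10.7 degrees, less where a joint would pass 70% of its speed; a pose out of reach is approached as far as the arm can. A call with a gripper value outside its range is refused whole. The fingers move at their own pace and stop on an object; "grip_force" is the grip in N (left out, the last holds). Time passes only in rows, so rows that do not move let the fingers close. It gives the time, the measured TCP pose, the force, the opening and the grip force at its end, in the units of the state.
- sensors.observe(): the state, without advancing time (a new reading comes with each control period).
- vision.snapshot(name): name is "side" or "top"; returns the picture (420x560x3 uint8, red, green, blue); there is no depth.
- vision.camera_model(name): a dict with "K" (3x3 intrinsics, pixels), "k1" (the pictures are not rectified: a ray, as slopes to the right and down, at radius r is drawn at 1 + k1 r^2 times it, then the intrinsics apply), "world_from_camera" (4x4, takes a point from camera to world coordinates). Camera axes: x right, y up, looking along -z (the intrinsics and any distortion apply to the point x, -y, -z); pixel columns grow to the right and rows downward; lengths in m; the calibration is good to about 2 mm. A picture is of the moment at which its call begins. camera_model takes no time and is no camera call.
- arm.job_done(): hands the job in; it is judged then, once.
The state is a dict: "t": time; "joints": joint angles; "joint_velocities": joint speeds; "joint_efforts": joint torques, N m; "eef_pos": TCP position; "tcp_rot": TCP orientation; "ft_force": force on the tool from outside, world axes, zero at the start; "wrist_torque": the same for the moment, N m; "opening": opening from 0.0 (shut) to 1.0 (fully open); "grip_force": force on a finger pad.
Only numpy, scipy, OpenCV 4.12 (cv2) and the standard library are available. Lean on these libraries where they do the work, as an engineer would, in place of code of your own. Each camera call takes 0.05 s, during which the arm holds its last target. There are 200 camera calls.

## Working session

There is one attempt and no reset: what is moved stays moved. The work goes in short steps, Python scripts to look and compute and a tool call to move; the robot and the scene stay as the last step left them, time stands still between calls to the robot, and variables do not carry over. Pictures are saved under pics/ and viewed, at most 14 in all, crops included, and the job is handed in when it is done.

Besides the shell and the picture viewer there is one more tool, called after "Request:" as name(argument=value, ...) on one line, values as JSON. step_arm: Moves the arm, as the interface text tells. Its arguments: {"type":"object","properties":{"steps":{"type":"array"},"grip_force":{"type":"number"}},"required":["steps"]}

```bash
mkdir -p pics; cat > h.py <<'E'
import numpy as np, cv2
from rig import sensors, vision, arm
def snap(n,f):
    im=vision.snapshot(n); cv2.imwrite('pics/'+f,im[:,:,::-1]); return im
def ray(n,u,v):
    m=vision.camera_model(n);K=np.array(m['K']);T=np.array(m['world_from_camera'])
    d=np.array([(u-K[0,2])/K[0,0],(v-K[1,2])/K[1,1]]);s=d.copy()
    for _ in range(20): s=d/(1+m['k1']*(s@s))
    return T[:3,3],T[:3,:3]@np.array([s[0],-s[1],-1.])
def at(n,u,v,z):
    o,r=ray(n,u,v); return (o+r*(z-o[2])/r[2]).round(4)
def proj(n,p):
    m=vision.camera_model(n);K=np.array(m['K']);T=np.array(m['world_from_camera'])
    c=T[:3,:3].T@(np.array(p)-T[:3,3]); s=np.array([c[0],-c[1]])/-c[2]; s=s*(1+m['k1']*(s@s))
    return (K[0,0]*s[0]+K[0,2]).round(1),(K[1,1]*s[1]+K[1,2]).round(1)
def st():
    s=sensors.observe(); print('t',s['t'],'tcp',np.round(s['eef_pos'],4),'op',s['opening'],'gf',s['grip_force'],'ft',np.round(s['ft_force'],1)); print(np.round(s['tcp_rot'],3).tolist(),np.round(s['joints'],3))
E
python3 - <<'E'
from h import *
snap('top','t0.png');snap('side','s0.png');st()
for n in('top','side'):
    m=vision.camera_model(n);print(n,np.round(m['world_from_camera'],3).tolist(),m['k1'],m['K'][0])
E
```

```text
t 0.1 tcp [ 0.1698 -0.5488  0.2137] op 0.9974442305209863 gf 0.0 ft [0.7 0.3 0.9]
[[0.955, 0.295, -0.0], [0.295, -0.955, 0.002], [0.0, -0.002, -1.0]] [-1.481  0.159  1.598  0.     1.386 -0.21 ]
top [[0.002, 0.985, -0.173, 0.35], [-1.0, 0.002, 0.003, 0.032], [0.003, 0.173, 0.985, 1.208], [0.0, 0.0, 0.0, 1.0]] -0.16108636986257566 [496.95148884   0.         281.97104056]
side [[-0.913, 0.232, -0.334, 0.186], [-0.407, -0.507, 0.76, 0.844], [0.007, 0.83, 0.557, 0.662], [0.0, 0.0, 0.0, 1.0]] -0.1571831952271109 [507.08358263   0.         277.4336341 ]
```

View pics/t0.png

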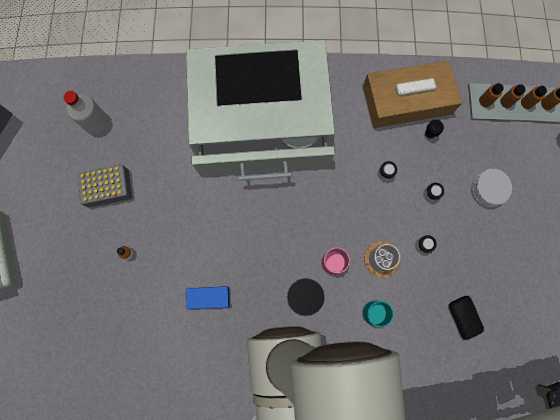

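View pics/s0.png

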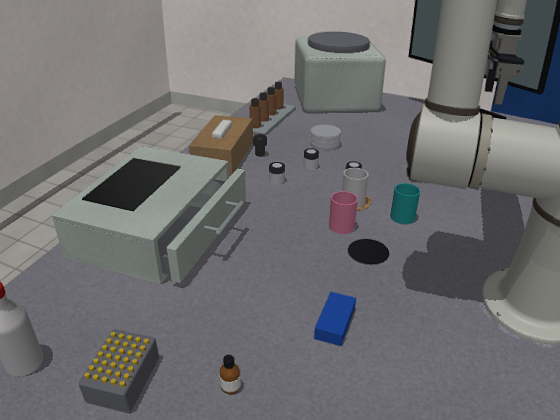

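```bash
python3 - <<'E'
from h import *
im=cv2.imread('pics/t0.png')
cv2.imwrite('pics/c0.png',np.hstack([cv2.resize(im[110:290,320:480],None,fx=2.5,fy=2.5,interpolation=2),cv2.resize(im[110:290,180:340],None,fx=2.5,fy=2.5,interpolation=2)]))
for u,v in[(388,170),(435,191),(428,244)]: print('pot',at('top',u,v,.046))
print('beaker mouth',at('top',386.5,257.5,.078),'pad',at('top',382,258.5,.003),'pink',at('top',336.5,260,.078),'teal',at('top',379,313,.078))
print('handle',at('top',241,178,.072),at('top',290,177,.072))
print('front top',at('top',193,161,.097),at('top',333,157,.097), 'cab',at('top',189,141,.11),at('top',332,135,.11))
E
```

```text
pot [ 0.6564 -0.2296  0.046 ]
pot [ 0.6048 -0.3442  0.046 ]
pot [ 0.4754 -0.3203  0.046 ]
beaker mouth [ 0.4412 -0.2117  0.078 ] pad [ 0.4449 -0.2166  0.003 ] pink [ 0.4358 -0.0962  0.078 ] teal [ 0.3155 -0.1914  0.078 ]
handle [0.6285 0.1247 0.072 ] [0.6311 0.0095 0.072 ]
front top [0.6631 0.2354 0.097 ] [ 0.6732 -0.0901  0.097 ] cab [0.7076 0.2443 0.11  ] [ 0.7225 -0.0874  0.11  ]
```

View pics/c0.png

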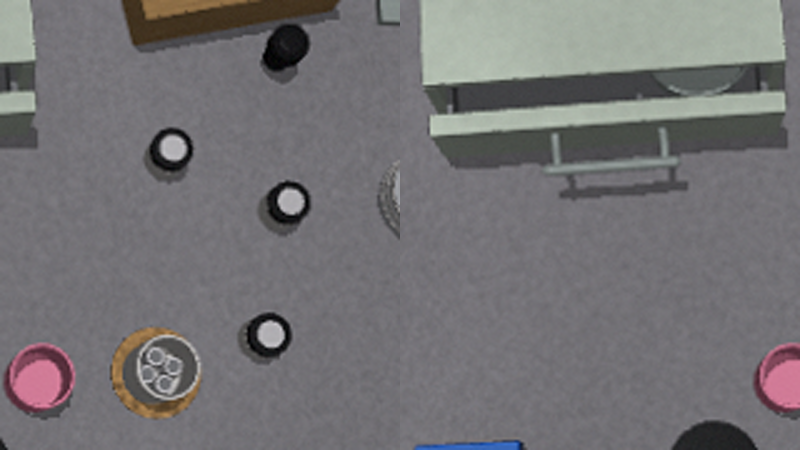

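```bash
python3 - <<'E'
from h import *
for l,z,ps in[('cab',.11,[(189.2,144.4),(332.8,136.4),(187,46),(327,42)]),('front',.097,[(192,163.6),(333.6,154.8)]),('handle',.072,[(238,178.4),(291.4,174.8)]),('pots',.046,[(388.8,169.2),(436,190.8),(427.6,243.6)]),('beaker',.078,[(387,257)]),('pad',.003,[(382.4,259)])]:
    P=[at('top',*p,z) for p in ps]; print(l,[p[:2].tolist() for p in P])
    if len(P)==2 or l=='cab': d=P[1]-P[0]; print('  len',np.hypot(*d[:2]),'yaw',np.degrees(np.arctan2(d[0],-d[1])))
# side-view check for pots and beaker
for p in [(.655,-.23,.046),(.605,-.345,.046),(.475,-.32,.046),(.441,-.212,.078),(.629,.067,.072)]: print(p,proj('side',p))
E
```

```text
cab [[0.6994, 0.2435], [0.7191, -0.0892], [0.9524, 0.2613], [0.9624, -0.0808]]
  len 0.33328273282604964 yaw 3.388669893928
front [[0.6568, 0.2375], [0.6786, -0.0916]]
  len 0.32982123946162106 yaw 3.7898082248106637
handle [[0.6275, 0.1318], [0.6365, 0.0062]]
  len 0.1259220393735743 yaw 4.0985840264464946
pots [[0.6584, -0.2317], [0.6053, -0.3467], [0.4764, -0.3194]]
beaker [[0.4424, -0.2129]]
pad [[0.4436, -0.2176]]
(0.655, -0.23, 0.046) (np.float64(279.1), np.float64(165.6))
(0.605, -0.345, 0.046) (np.float64(312.7), np.float64(151.5))
(0.475, -0.32, 0.046) (np.float64(355.6), np.float64(164.7))
(0.441, -0.212, 0.078) (np.float64(357.6), np.float64(174.6))
(0.629, 0.067, 0.072) (np.float64(233.5), np.float64(216.8))
```

Request:
step_arm(steps=[[20, -14, 0, 0, -1], [40, -28, 0, 0, -1], [40, -28, 0, 0, -1], [40, -28, 0, 0, -1], [40, -28, 0, 0, -1], [40, -28, 0, 0, -1], [40, -28, 0, 0, -1], [40, -28, 0, 0, -1], [40, -28, 0, 0, -1], [40, -28, 0, 0, -1], [40, -28, 0, 0, -1], [40, -28, 0, 0, -1], [40, -28, 0, 0, -1], [40, -28, 0, 0, -1], [40, -28, 0, 0, -1], [40, -28, 0, 0, -1], [20, -14, 0, 0, -1], [0, 0, 0, 0, -1]])

```text
t: 2.35
eef_pos: [0.6489, 0.0689, 0.2136]
tcp_rot: [[0.955, 0.297, -0.001], [0.297, -0.955, 0.0], [-0.001, -0.001, -1.0]]
ft_force: [-0.7, -0.4, 0.3]
opening: 0.009
grip_force: 0.0
```

Request:
step_arm(steps=[[0, 0, 0, -9.8, -1], [0, 0, 0, -9.8, -1], [0, 0, 0, -9.8, -1], [0, 0, 0, -9.8, -1], [0, 0, 0, -9.8, -1], [0, 0, 0, -9.8, -1], [0, 0, 0, -9.8, -1], [0, 0, 0, -9.8, -1], [0, 0, 0, -9.8, -1], [0, 0, 0, -9.8, -1], [0, 0, 0, -9.8, -1], [0, 0, 0, -9.8, -1], [0, 0, 0, -9.8, -1], [0, 0, 0, -9.8, -1], [0, 0, 0, -9.8, -1], [0, 0, 0, -9.8, -1], [0, 0, 0, -9.8, -1], [0, 0, 0, 0, -1]])

```text
t: 4.6
eef_pos: [0.6483, 0.0666, 0.2144]
tcp_rot: [[-0.998, -0.063, -0.001], [-0.063, 0.998, -0.0], [0.001, -0.0, -1.0]]
ft_force: [-1.1, -0.2, 0.2]
opening: 0.008
grip_force: 0.0
```

```bash
cat >> h.py <<'E'
def go(x,y,z):
    s=sensors.observe();R=np.array(s['tcp_rot']);d=(np.array([x,y,z])-s['eef_pos'])*1000
    print('tool shift mm',(R.T@d).round(1),'psi',np.degrees(np.arctan2(R[1,0],R[0,0])).round(2))
E
python3 -c "
from h import *
st();go(.652,.070,.1)"
```

```text
t 4.6 tcp [0.6483 0.0666 0.2144] op 0.007797446836871849 gf 0.0 ft [-1.1 -0.2  0.2]
[[-0.998, -0.063, -0.001], [-0.063, 0.998, -0.0], [0.001, -0.0, -1.0]] [-0.083  0.356  1.362 -0.     1.425 -1.716]
tool shift mm [ -4.    3.2 114.4] psi -176.4
```

Request:
step_arm(steps=[[-2, 2, 25, 0, -1], [-2, 1, 35, 0, -1], [0, 0, 30, 0, -1], [0, 0, 15, 0, -1], [0, 0, 0, 0, -1], [0, 0, 0, 0, -1]])

```text
t: 5.35
eef_pos: [0.6537, 0.0707, 0.1113]
tcp_rot: [[-0.998, -0.065, 0.003], [-0.065, 0.998, -0.0], [-0.003, -0.0, -1.0]]
ft_force: [-0.4, -0.1, 0.3]
opening: 0.003
grip_force: 0.0
```

```bash
python3 - <<'E'
from h import *
st(); go(.652,.07,.055)
s=snap('side','s1.png');t=snap('top','t1.png')
s=cv2.imread('pics/s1.png')[120:300,130:330]; cv2.imwrite('pics/c1.png',cv2.resize(s,None,fx=3,fy=3,interpolation=2))
E
```

```text
t 5.35 tcp [0.6537 0.0707 0.1113] op 0.0026679315896358463 gf 0.0 ft [-0.4 -0.1  0.3]
[[-0.998, -0.065, 0.003], [-0.065, 0.998, -0.0], [-0.003, -0.0, -1.0]] [-0.076  0.454  1.442 -0.     1.243 -1.711]
tool shift mm [ 1.9 -0.6 56.3] psi -176.27
```

View pics/c1.png

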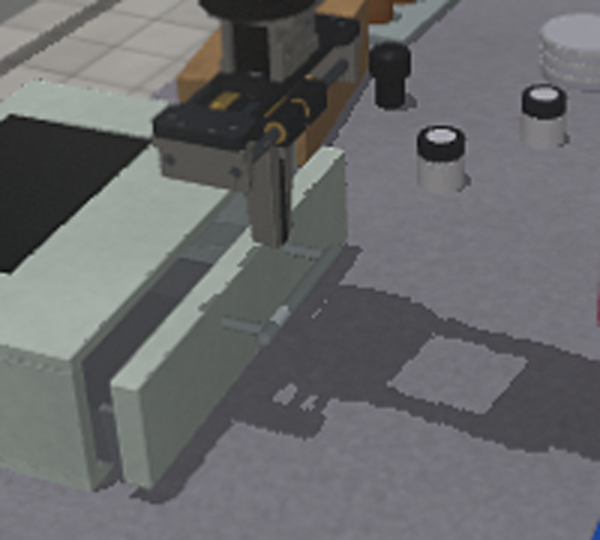

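Request:
step_arm(steps=[[1, 0, 8, 0, -1], [0, 0, 8, 0, -1], [0, 0, 8, 0, -1], [0, 0, 0, 0, -1]])

```text
t: 5.95
eef_pos: [0.6508, 0.0709, 0.0842]
tcp_rot: [[-0.998, -0.066, -0.002], [-0.066, 0.998, 0.0], [0.002, 0.0, -1.0]]
ft_force: [-0.2, -0.6, -0.1]
opening: 0.002
grip_force: 0.0
```

Request:
step_arm(steps=[[0, 0, 8, 0, -1], [0, 0, 8, 0, -1], [0, 0, 8, 0, -1], [0, 0, 8, 0, -1], [0, 0, 0, 0, -1]])

```text
t: 6.58
eef_pos: [0.651, 0.0709, 0.0525]
tcp_rot: [[-0.998, -0.066, -0.002], [-0.066, 0.998, 0.0], [0.002, 0.0, -1.0]]
ft_force: [0.3, 0.3, -0.1]
opening: 0.008
grip_force: 0.0
```

Request:
step_arm(steps=[[5, 0, 0, 0, -1], [10, 0, 0, 0, -1], [15, 0, 0, 0, -1], [15, 0, 0, 0, -1], [15, 0, 0, 0, -1], [15, 0, 0, 0, -1], [15, 0, 0, 0, -1], [15, 0, 0, 0, -1], [15, 0, 0, 0, -1], [10, 0, 0, 0, -1], [8, 0, 0, 0, -1], [5, 0, 0, 0, -1], [0, 0, 0, 0, -1]])

```text
t: 8.2
eef_pos: [0.5084, 0.0617, 0.0534]
tcp_rot: [[-0.998, -0.066, -0.001], [-0.066, 0.998, 0.0], [0.001, 0.0, -1.0]]
ft_force: [0.1, -0.3, 0.1]
opening: 0.007
grip_force: 0.0
```

Request:
step_arm(steps=[[4, 0, 0, 0, -1], [4, 0, 0, 0, -1], [3, 0, 0, 0, -1], [3, 0, 0, 0, -1], [0, 0, 0, 0, -1]])

```text
t: 8.82
eef_pos: [0.499, 0.0608, 0.0541]
tcp_rot: [[-0.998, -0.065, 0.01], [-0.065, 0.998, 0.001], [-0.01, 0.0, -1.0]]
ft_force: [15.7, 3.4, -12.7]
opening: 0.005
grip_force: 7.6
```

Request:
step_arm(steps=[[-2, 0, 0, 0, -1], [-4, 0, 0, 0, -1], [0, 0, -20, 0, -1], [0, 0, -40, 0, -1], [0, 0, -50, 0, -1], [0, 0, -40, 0, -1], [0, 0, 0, 0, -1]])

```text
t: 9.7
eef_pos: [0.5029, 0.0606, 0.2072]
tcp_rot: [[-0.998, -0.066, 0.006], [-0.066, 0.998, -0.001], [-0.006, -0.001, -1.0]]
ft_force: [0.4, 0.6, -0.5]
opening: 0.002
grip_force: 0.0
```

```bash
python3 - <<'E'
from h import *
st(); t=snap('top','t2.png')
t=cv2.imread('pics/t2.png')[110:300,180:470]; cv2.imwrite('pics/c2.png',cv2.resize(t,None,fx=2.7,fy=2.7,interpolation=2))
go(.4424,-.2129,.2)
for p in[(.6098,-.0235,.064),(.5883,.1264,.022),(.4823,.0596,.072)]: u=proj('top',p);print(u,(np.array(u)-[180,110])*2.7)
E
```

```text
t 9.7 tcp [0.5029 0.0606 0.2072] op 0.0017932365471998854 gf 0.0 ft [ 0.4  0.6 -0.5]
[[-0.998, -0.066, 0.006], [-0.066, 0.998, -0.001], [-0.006, -0.001, -1.0]] [-0.119 -0.02   1.8   -0.     1.356 -1.756]
tool shift mm [  77.  -269.2    4.7] psi -176.22
(np.float64(303.9), np.float64(186.6)) [334.53 206.82]
(np.float64(241.6), np.float64(198.9)) [166.32 240.03]
(np.float64(268.2), np.float64(239.9)) [238.14 350.73]
```

View pics/c2.png

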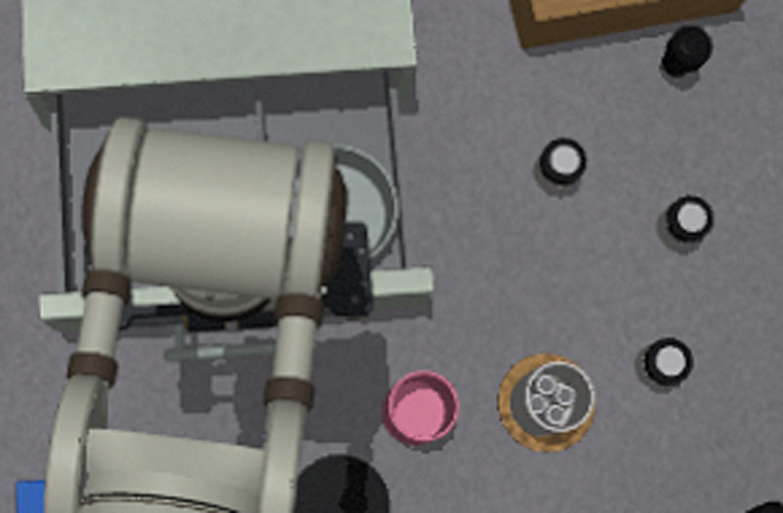

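Request:
step_arm(steps=[[5, -19, 0, 0, -1], [10, -36, 0, 0, 0], [10, -36, 0, 0, 1], [10, -36, 0, 0, 1], [10, -36, 0, 0, 1], [10, -36, 0, 0, 1], [10, -36, 0, 0, 1], [12, -34, 0, 0, 1], [0, 0, 30, 0, 1], [0, 0, 40, 0, 1], [0, 0, 20, 0, 1], [0, 0, 0, 0, 1]])

```text
t: 11.25
eef_pos: [0.4394, -0.2106, 0.1101]
tcp_rot: [[-0.998, -0.066, -0.006], [-0.066, 0.998, 0.005], [0.006, 0.005, -1.0]]
ft_force: [-0.4, 0.2, 0.4]
opening: 0.997
grip_force: 0.0
```

```bash
python3 - <<'E'
from h import *
st(); go(.4424,-.2129,.014)
E
```

```text
t 11.25 tcp [ 0.4394 -0.2106  0.1101] op 0.9966736951618586 gf 0.0 ft [-0.4  0.2  0.4]
[[-0.998, -0.066, -0.006], [-0.066, 0.998, 0.005], [0.006, 0.005, -1.0]] [-0.695  0.047  1.935 -0.     1.168 -2.332]
tool shift mm [-3.4 -3.  96.1] psi -176.23
```

Request:
step_arm(steps=[[-3, -2, 20, 0, 1], [0, 0, 30, 0, 1], [0, 0, 26, 0, 1], [0, 0, 15, 0, 1], [0, 0, 5, 0, 1], [0, 0, 0, 0, 1]])

```text
t: 12.0
eef_pos: [0.4454, -0.2146, 0.0181]
tcp_rot: [[-0.998, -0.066, 0.0], [-0.066, 0.998, -0.0], [-0.0, -0.0, -1.0]]
ft_force: [-0.2, 0.1, 0.7]
opening: 1.001
grip_force: 0.0
```

Request:
step_arm(steps=[[0, 0, 0, 0, 0], [0, 0, 0, 0, -0.5], [0, 0, 0, 0, -1], [0, 0, 0, 0, -1], [0, 0, 0, 0, -1], [0, 0, 0, 0, -1]], grip_force=8)

```text
t: 12.75
eef_pos: [0.4452, -0.2142, 0.0178]
tcp_rot: [[-0.998, -0.066, 0.0], [-0.066, 0.998, 0.0], [-0.0, 0.0, -1.0]]
ft_force: [-0.5, 2.6, 4.6]
opening: 0.644
grip_force: 8.0
```

Request:
step_arm(steps=[[0, 0, -5, 0, -1], [0, 0, -15, 0, -1], [0, 0, -30, 0, -1], [0, 0, -40, 0, -1], [0, 0, -40, 0, -1], [0, 0, -30, 0, -1], [0, 0, -10, 0, -1], [0, 0, 0, 0, -1]])

```text
t: 13.75
eef_pos: [0.4451, -0.2144, 0.1878]
tcp_rot: [[-0.998, -0.066, 0.001], [-0.066, 0.998, -0.0], [-0.0, -0.001, -1.0]]
ft_force: [0.0, 0.7, -1.2]
opening: 0.641
grip_force: 8.0
```

```bash
python3 - <<'E'
from h import *
st(); snap('side','s3.png')
s=cv2.imread('pics/s3.png')[20:270,230:480]; cv2.imwrite('pics/c3.png',cv2.resize(s,None,fx=2.2,fy=2.2,interpolation=2))
c=np.array([.7146,-.0169]);ex=np.array([.998,.065]);p=c-.02*ex; go(*p,.17)
E
```

```text
t 13.75 tcp [ 0.4451 -0.2144  0.1878] op 0.6411787977807882 gf 7.9996406395912345 ft [ 0.   0.7 -1.2]
[[-0.998, -0.066, 0.001], [-0.066, 0.998, -0.0], [-0.0, -0.001, -1.0]] [-0.694 -0.032  1.851 -0.     1.322 -2.331]
tool shift mm [-262.4  178.9   16.6] psi -176.23
```

View pics/c3.png

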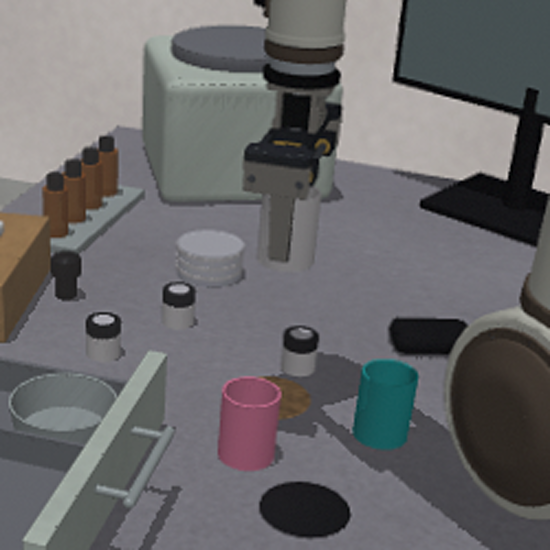

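Request:
step_arm(steps=[[-13, 9, 0, 0, -1], [-26, 18, 0, 0, -1], [-26, 18, 0, 0, -1], [-26, 18, 0, 0, -1], [-26, 18, 0, 0, -1], [-26, 18, 0, 0, -1], [-26, 18, 0, 0, -1], [-26, 18, 0, 0, -1], [-26, 18, 0, 0, -1], [-26, 18, 0, 0, -1], [-15, 8, 0, 0, -1], [0, 0, 15, 0, -1], [0, 0, 15, 0, -1], [0, 0, 10, 0, -1], [0, 0, 0, 0, -1], [0, 0, 0, 0, -1]])

```text
t: 15.8
eef_pos: [0.6949, -0.0188, 0.1482]
tcp_rot: [[-0.998, -0.065, 0.001], [-0.065, 0.998, -0.0], [-0.001, -0.0, -1.0]]
ft_force: [-0.2, -0.9, -1.3]
opening: 0.646
grip_force: 8.0
```

```bash
python3 - <<'E'
from h import *
st(); snap('side','s4.png')
s=cv2.imread('pics/s4.png')[20:270,60:310]; cv2.imwrite('pics/c4.png',cv2.resize(s,None,fx=2.2,fy=2.2,interpolation=2))
c=np.array([.7146,-.0169]);ex=np.array([.998,.065]);p=c-.02*ex; go(*p,.125)
E
```

```text
t 15.8 tcp [ 0.6949 -0.0188  0.1482] op 0.6461311820206579 gf 7.9996130244398955 ft [-0.2 -0.9 -1.3]
[[-0.998, -0.065, 0.001], [-0.065, 0.998, -0.0], [-0.001, -0.0, -1.0]] [-0.2    0.514  1.285  0.     1.342 -1.837]
tool shift mm [ 0.5  0.7 23.5] psi -176.25
```

View pics/c4.png

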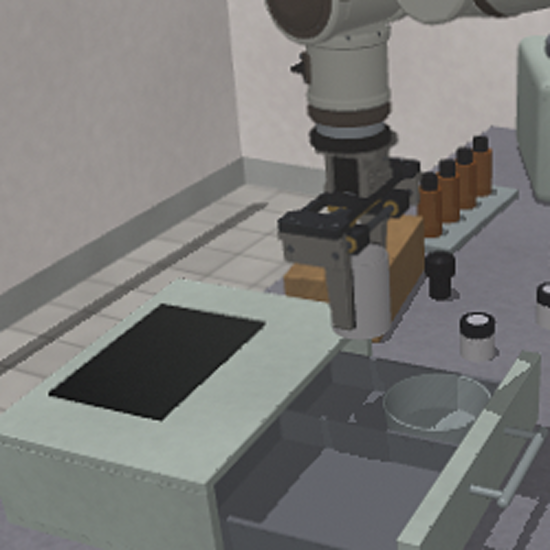

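Request:
step_arm(steps=[[0, 0, 10, 0, -1], [0, 0, 8, 0, -1], [0, 0, 5, 0, -1], [0, 0, 3, 0, -1], [1, 0, 3, 0, -1], [0, 0, 0, 0, -1]])

```text
t: 16.6
eef_pos: [0.6942, -0.0179, 0.1205]
tcp_rot: [[-0.998, -0.066, 0.001], [-0.066, 0.998, 0.001], [-0.001, 0.001, -1.0]]
ft_force: [-4.1, 2.5, 6.1]
opening: 0.64
grip_force: 8.0
```

Request:
step_arm(steps=[[2, 0, 3, 0, -1], [2, 0, 3, 0, -1], [1.5, 0, 3, 0, -1], [1.5, 0, 3, 0, -1], [0, 0, 0, 0, -1]])

```text
t: 17.23
eef_pos: [0.6863, -0.019, 0.106]
tcp_rot: [[-0.998, -0.066, -0.001], [-0.066, 0.998, -0.0], [0.001, 0.0, -1.0]]
ft_force: [-1.0, 1.5, 0.9]
opening: 0.637
grip_force: 8.0
```

```bash
python3 - <<'E'
from h import *
st(); snap('side','s5.png')
s=cv2.imread('pics/s5.png')[100:230,170:300]; cv2.imwrite('pics/c5.png',cv2.resize(s,None,fx=3,fy=3,interpolation=2))
E
```

```text
t 17.225 tcp [ 0.6863 -0.019   0.106 ] op 0.6372975570342425 gf 7.999148511207537 ft [-1.   1.5  0.9]
[[-0.998, -0.066, -0.001], [-0.066, 0.998, -0.0], [0.001, 0.0, -1.0]] [-0.203  0.533  1.345 -0.     1.265 -1.84 ]
```

View pics/c5.png

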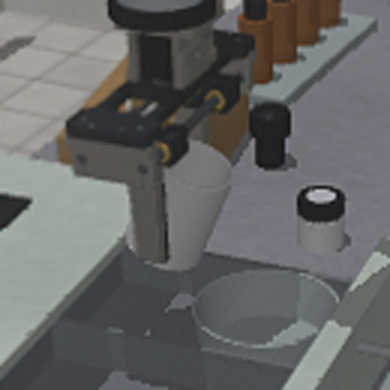

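Request:
step_arm(steps=[[4, 0, 2, 0, -1], [1, 0, 3, 0, -1], [1, 0, 3, 0, -1], [0, 0, 4, 0, -1], [0, 0, 4, 0, -1], [0, 0, 4, 0, -1], [0, 0, 0, 0, -1]])

```text
t: 18.15
eef_pos: [0.6804, -0.0193, 0.086]
tcp_rot: [[-0.998, -0.066, -0.001], [-0.066, 0.998, 0.0], [0.001, 0.0, -1.0]]
ft_force: [-0.2, -0.7, -2.1]
opening: 0.637
grip_force: 8.0
```

```bash
python3 - <<'E'
from h import *
st(); snap('side','s6.png')
s=cv2.imread('pics/s6.png')[100:230,170:300]; cv2.imwrite('pics/c6.png',cv2.resize(s,None,fx=3,fy=3,interpolation=2))
E
```

```text
t 18.15 tcp [ 0.6804 -0.0193  0.086 ] op 0.6365122645821979 gf 7.996526540941886 ft [-0.2 -0.7 -2.1]
[[-0.998, -0.066, -0.001], [-0.066, 0.998, 0.0], [0.001, 0.0, -1.0]] [-0.205  0.54   1.377 -0.     1.226 -1.842]
```

View pics/c6.png

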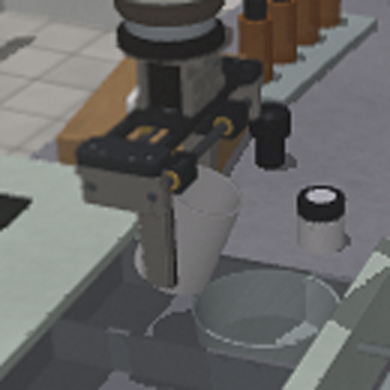

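```bash
cat >> h.py <<'E'
def draw(src,cam,h,th,out,box,f=4,yaw=3.75,e=None,lift=0):
    s=sensors.observe();g=np.array(s['eef_pos'])+[0,0,.019]
    a=np.radians(yaw);ex=np.array([np.cos(a),np.sin(a),0]);ey=np.array([-np.sin(a),np.cos(a),0]);z=np.array([0,0,1.])
    t=np.radians(th);ax=-np.sin(t)*ex+np.cos(t)*z;n=np.cos(t)*ex+np.sin(t)*z
    im=cv2.imread('pics/'+src);x0,y0,x1,y1=box;im=cv2.resize(im[y0:y1,x0:x1],None,fx=f,fy=f,interpolation=2)
    for d,c in((-h,(0,0,255)),(.078-h,(0,255,0))):
        P=[((np.array(proj(cam,g+d*ax+.03*(np.cos(q)*n+np.sin(q)*ey)))-[x0-.5,y0-.5])*f).astype(int) for q in np.arange(0,6.3,.2)]
        cv2.polylines(im,[np.array(P)],False,c,1)
    return im
E
python3 - <<'E'
from h import *
b=(200,130,270,210)
I=[draw('s6.png','side',h,th,None,b) for h,th in((.034,30),(.026,30),(.020,30),(.026,20),(.020,20),(.026,40))]
cv2.imwrite('pics/c7.png',cv2.resize(np.vstack([np.hstack(I[:3]),np.hstack(I[3:])]),(790,600)))
E
```

```text
(no output)
```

View pics/c7.png

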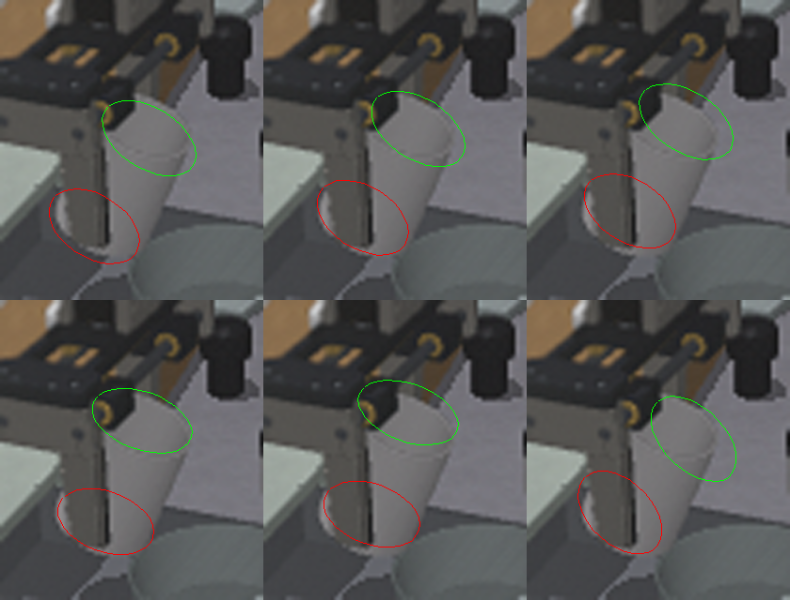

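Request:
step_arm(steps=[[0, 0, -15, 0, -1], [0, 0, -20, 0, -1], [0, 0, -10, 0, -1], [-6, 0, 0, 0, -1], [-6, 0, 0, 0, -1], [0, 0, 0, 0, -1], [0, 0, 8, 0, -1], [0, 0, 5, 0, -1], [0, 0, 0, 0, -1]])

```text
t: 19.32
eef_pos: [0.6919, -0.0185, 0.1173]
tcp_rot: [[-0.998, -0.066, -0.002], [-0.066, 0.998, 0.0], [0.002, 0.001, -1.0]]
ft_force: [-0.4, 0.2, -3.3]
opening: 0.636
grip_force: 8.0
```

Request:
step_arm(steps=[[0, 0, 3, 0, -1], [0.5, 0, 3, 0, -1], [0.5, 0, 3, 0, -1], [0.5, 0, 3, 0, -1], [0, 0, 0, 0, -1]])

```text
t: 19.95
eef_pos: [0.6912, -0.0186, 0.1071]
tcp_rot: [[-0.998, -0.066, 0.0], [-0.066, 0.998, 0.0], [-0.0, 0.0, -1.0]]
ft_force: [-1.7, 0.2, 2.1]
opening: 0.635
grip_force: 8.0
```

Request:
step_arm(steps=[[0.5, 0, 3, 0, -1], [0.5, 0, 3, 0, -1], [0, 0, 3, 0, -1], [0, 0, 3, 0, -1], [0, 0, 0, 0, -1]])

```text
t: 20.58
eef_pos: [0.6897, -0.0189, 0.0936]
tcp_rot: [[-0.998, -0.066, -0.001], [-0.066, 0.998, -0.0], [0.001, 0.0, -1.0]]
ft_force: [-0.2, -0.6, 0.3]
opening: 0.63
grip_force: 8.0
```

```bash
python3 - <<'E'
from h import *
st(); snap('side','s8.png')
b=(200,130,270,210)
I=[draw('s8.png','side',h,th,None,b) for h,th in((.030,20),(.030,40),(.030,60))]
cv2.imwrite('pics/c8.png',np.hstack(I)[:,:800])
E
```

```text
t 20.575 tcp [ 0.6897 -0.0189  0.0936] op 0.6298850154284505 gf 7.999571350105725 ft [-0.2 -0.6  0.3]
[[-0.998, -0.066, -0.001], [-0.066, 0.998, -0.0], [0.001, 0.0, -1.0]] [-0.202  0.554  1.34  -0.     1.249 -1.838]
```

View pics/c8.png

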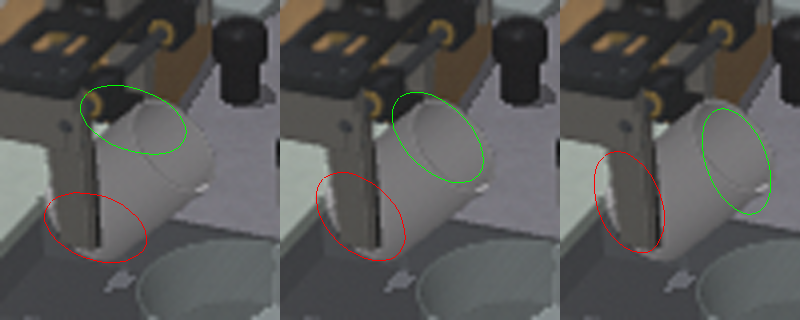

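Request:
step_arm(steps=[[0, 0, 3, 0, -1], [0, 0, 3, 0, -1], [0, 0, 3, 0, -1], [0, 0, 3, 0, -1], [0, 0, 3, 0, -1], [0, 0, 0, 0, -1]])

```text
t: 21.38
eef_pos: [0.6899, -0.0187, 0.0789]
tcp_rot: [[-0.998, -0.066, -0.001], [-0.066, 0.998, 0.0], [0.001, 0.0, -1.0]]
ft_force: [0.6, -0.3, -2.0]
opening: 0.634
grip_force: 8.0
```

```bash
python3 - <<'E'
from h import *
st(); snap('side','s9.png');snap('top','t9.png')
a=cv2.imread('pics/s8.png').astype(int);b=cv2.imread('pics/s9.png').astype(int)
B=(200,130,270,210)
I=[draw('s9.png','side',h,th,None,B) for h,th in((.030,60),(.030,80))]
t=cv2.imread('pics/t9.png')[110:220,260:330];I.append(cv2.resize(t,(204,320)))
cv2.imwrite('pics/c9.png',np.hstack(I)[:,:800])
E
```

```text
t 21.375 tcp [ 0.6899 -0.0187  0.0789] op 0.6342373409074056 gf 7.999807503488228 ft [ 0.6 -0.3 -2. ]
[[-0.998, -0.066, -0.001], [-0.066, 0.998, 0.0], [0.001, 0.0, -1.0]] [-0.202  0.57   1.348  0.     1.224 -1.838]
```

View pics/c9.png

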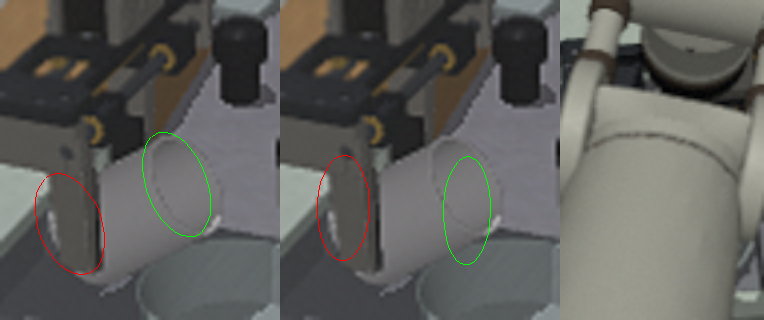

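Request:
step_arm(steps=[[0, 0, -20, 0, -1], [0, 0, -30, 0, -1], [0, 0, -18, 0, -1], [-10, 0, 0, 0, -1], [-15, 0, 0, 0, -1], [-4, 0, 0, 0, -1], [0, 0, 6, 0, -1], [0, 0, 0, 0, -1]])

```text
t: 22.48
eef_pos: [0.7181, -0.0167, 0.14]
tcp_rot: [[-0.998, -0.066, -0.003], [-0.066, 0.998, 0.0], [0.003, 0.001, -1.0]]
ft_force: [0.5, -0.1, -1.8]
opening: 0.635
grip_force: 8.0
```

Request:
step_arm(steps=[[0, 0, 3, 0, -1], [0, 0, 3, 0, -1], [0, 0, 0, 0, -1]])

```text
t: 22.85
eef_pos: [0.7188, -0.0168, 0.1352]
tcp_rot: [[-0.998, -0.066, -0.001], [-0.066, 0.998, 0.0], [0.001, 0.0, -1.0]]
ft_force: [0.1, 0.1, -2.1]
opening: 0.633
grip_force: 8.0
```

Request:
step_arm(steps=[[0, 0, 3, 0, -1], [0, 0, 2, 0, -1], [0, 0, 0, 0, -1]])

```text
t: 23.22
eef_pos: [0.719, -0.0169, 0.1302]
tcp_rot: [[-0.998, -0.066, -0.001], [-0.066, 0.998, 0.0], [0.001, 0.0, -1.0]]
ft_force: [0.1, -0.2, -2.4]
opening: 0.636
grip_force: 8.0
```

Request:
step_arm(steps=[[2, 0, 2, 0, -1], [2, 0, 2, 0, -1], [0, 0, 0, 0, -1]])

```text
t: 23.6
eef_pos: [0.7148, -0.0171, 0.1263]
tcp_rot: [[-0.998, -0.066, -0.001], [-0.066, 0.998, 0.0], [0.001, 0.0, -1.0]]
ft_force: [0.1, 0.2, -1.7]
opening: 0.632
grip_force: 8.0
```

Request:
step_arm(steps=[[0, 0, 2, 0, -1], [0, 0, 2, 0, -1], [0, 0, 0, 0, -1]])

```text
t: 23.98
eef_pos: [0.715, -0.0171, 0.1223]
tcp_rot: [[-0.998, -0.066, -0.001], [-0.066, 0.998, 0.0], [0.001, 0.0, -1.0]]
ft_force: [-0.1, 0.1, -1.5]
opening: 0.638
grip_force: 8.0
```

Request:
step_arm(steps=[[0, 0, 2, 0, -1], [0, 0, 2, 0, -1], [0, 0, 0, 0, -1]])

```text
t: 24.35
eef_pos: [0.7157, -0.0173, 0.1208]
tcp_rot: [[-0.998, -0.066, 0.001], [-0.066, 0.998, -0.001], [-0.001, -0.001, -1.0]]
ft_force: [-3.8, -0.4, 6.6]
opening: 0.633
grip_force: 8.0
```

```bash
cat > fit.py <<'E'
from h import *
import itertools
def fit(src,g,ths,prior=None):
    im=cv2.cvtColor(cv2.imread('pics/'+src),cv2.COLOR_BGR2GRAY).astype(np.float32)
    im=cv2.GaussianBlur(im,(0,0),.8)
    gx=cv2.Sobel(im,cv2.CV_32F,1,0)/8;gy=cv2.Sobel(im,cv2.CV_32F,0,1)/8
    a=np.radians(3.75);ex=np.array([np.cos(a),np.sin(a),0]);ey=np.array([-np.sin(a),np.cos(a),0]);z=np.array([0,0,1.])
    m=vision.camera_model('side');K=np.array(m['K']);T=np.array(m['world_from_camera'])
    def pr(P):
        c=(P-T[:3,3])@T[:3,:3];s=np.c_[c[:,0],-c[:,1]]/-c[:,2:];s=s*(1+m['k1']*(s**2).sum(1,keepdims=True))
        return s*[K[0,0],K[1,1]]+[K[0,2],K[1,2]]
    q=np.linspace(0,2*np.pi,60,endpoint=False)
    best=[]
    for th in ths:
        t=np.radians(th);ax=-np.sin(t)*ex+np.cos(t)*z;n=np.cos(t)*ex+np.sin(t)*z
        R=.03*(np.outer(np.cos(q),n)+np.outer(np.sin(q),ey))
        for up in np.arange(.036,.068,.003):
            for on in np.arange(-.015,.0151,.003):
                c0=g+on*n
                s=0
                C=pr(c0+up*ax+R); tn=np.roll(C,-1,0)-np.roll(C,1,0);nn=np.c_[tn[:,1],-tn[:,0]];nn/=np.linalg.norm(nn,axis=1,keepdims=True)
                u=C[:,0].astype(np.float32)[None];v=C[:,1].astype(np.float32)[None]
                G=np.abs(cv2.remap(gx,u,v,1)[0]*nn[:,0]+cv2.remap(gy,u,v,1)[0]*nn[:,1])
                s=np.minimum(G,10).mean()
                # bottom circle: visible silhouette half (hull of both circles)
                D=pr(c0+(up-.078)*ax+R)
                hull=cv2.convexHull(np.r_[C,D].astype(np.float32)).reshape(-1,2)
                d=np.roll(hull,-1,0)-hull;L=np.linalg.norm(d,axis=1)
                ps=[];ns=[]
                for h0,dd,l in zip(hull,d,L):
                    for k in np.arange(0,l,1.): ps.append(h0+dd*k/l);ns.append([dd[1]/l,-dd[0]/l])
                ps=np.array(ps,np.float32);ns=np.array(ns)
                G=np.abs(cv2.remap(gx,ps[None,:,0],ps[None,:,1],1)[0]*ns[:,0]+cv2.remap(gy,ps[None,:,0],ps[None,:,1],1)[0]*ns[:,1])
                best.append((s+1.5*np.minimum(G,10).mean(),th,round(78-up*1000),round(on*1000)))
    best.sort(reverse=True);return best[:5]
E
python3 - <<'E'
from fit import *
print(fit('s8.png',np.array([.6897,-.0189,.1126]),range(30,81,5)))
print(fit('s9.png',np.array([.6899,-.0187,.0979]),range(40,91,5)))
snap('side','s10.png');st();s=sensors.observe()
print(fit('s10.png',np.array(s['eef_pos'])+[0,0,.019],range(40,91,5)))
E
```

```text
[(np.float64(13.292300593241183), 45, 27, -3), (np.float64(12.884434935357133), 40, 27, -6), (np.float64(12.82888816823225), 45, 27, -6), (np.float64(12.53409962904866), 50, 27, -3), (np.float64(12.364774353899874), 45, 30, -3)]
[(np.float64(11.894697968541443), 55, 27, -6), (np.float64(11.656804570327289), 55, 24, -6), (np.float64(11.497958180940017), 50, 27, -9), (np.float64(10.66267292705276), 60, 27, 0), (np.float64(10.602556624104224), 55, 30, -6)]
t 24.4 tcp [ 0.7157 -0.0173  0.1208] op 0.639628103999571 gf 8.004447687328593 ft [-3.7 -0.1  6.4]
[[-0.998, -0.066, 0.001], [-0.066, 0.998, -0.0], [-0.001, -0.001, -1.0]] [-0.192  0.59   1.233 -0.     1.317 -1.829]
[(np.float64(15.408259923319232), 50, 27, -9), (np.float64(15.408194814840765), 50, 27, -6), (np.float64(15.214405300020777), 45, 27, -9), (np.float64(15.202055613201333), 50, 24, -9), (np.float64(15.081643827267623), 45, 24, -9)]
```

Request:
step_arm(steps=[[0, 0, -10, 0, -1], [0, 0, -15, 0, -1], [-8, 0, -2, 0, -1], [-7, 0, 0, 0, -1], [0, 0, 4, 0, -1], [0, 0, 4, 0, -1], [0, 0, 0, 0, -1]])

```text
t: 25.28
eef_pos: [0.7294, -0.016, 0.1363]
tcp_rot: [[-0.998, -0.066, -0.002], [-0.066, 0.998, 0.0], [0.002, 0.001, -1.0]]
ft_force: [0.1, 0.1, -1.5]
opening: 0.637
grip_force: 8.0
```

Request:
step_arm(steps=[[0, 0, 3, 0, -1], [0, 0, 2, 0, -1], [0, 0, 0, 0, -1]])

```text
t: 25.65
eef_pos: [0.7309, -0.0162, 0.1341]
tcp_rot: [[-0.998, -0.066, 0.002], [-0.066, 0.998, -0.0], [-0.002, -0.0, -1.0]]
ft_force: [-0.0, 0.9, 4.8]
opening: 0.638
grip_force: 8.0
```

Request:
step_arm(steps=[[3, 0, 1, 0, -1], [4, 0, 0, 0, -1], [4, 0, 0, 0, -1], [0, 0, 0, 0, -1]])

```text
t: 26.15
eef_pos: [0.7198, -0.0169, 0.1331]
tcp_rot: [[-0.998, -0.066, 0.002], [-0.066, 0.998, -0.0], [-0.002, -0.0, -1.0]]
ft_force: [1.4, -0.2, 7.4]
opening: 0.633
grip_force: 8.0
```

```bash
cat > m.py <<'E'
from fit import *
import sys
s=sensors.observe();f=sys.argv[1];snap('side',f);st()
for b in fit(f,np.array(s['eef_pos'])+[0,0,.019],range(int(sys.argv[2]),int(sys.argv[3])+1,5)): print(b)
E
python3 m.py s11.png 40 100
```

```text
t 26.2 tcp [ 0.7199 -0.0169  0.1331] op 0.6370235237447079 gf 7.991207157374447 ft [-0.1  0.4  7.3]
[[-0.998, -0.066, 0.002], [-0.066, 0.998, -0.0], [-0.002, -0.0, -1.0]] [-0.191  0.589  1.209  0.     1.341 -1.828]
(np.float64(15.549639669716234), 70, 24, -3)
(np.float64(15.265571952527836), 85, 24, -3)
(np.float64(14.811176561357563), 90, 24, 0)
(np.float64(14.668712702726973), 95, 24, 3)
(np.float64(14.627424226341244), 65, 24, -6)
```

Request:
step_arm(steps=[[4, 0, 1, 0, -1], [4, 0, 2, 0, -1], [4, 0, 2, 0, -1], [4, 0, 2, 0, -1], [0, 0, 0, 0, -1]])

```text
t: 26.82
eef_pos: [0.7022, -0.018, 0.1239]
tcp_rot: [[-0.998, -0.066, -0.002], [-0.066, 0.998, 0.0], [0.002, 0.0, -1.0]]
ft_force: [-1.3, -0.2, 2.3]
opening: 0.636
grip_force: 8.0
```

```bash
python3 m.py s12.png 50 120
```

```text
t 26.875 tcp [ 0.7022 -0.018   0.1238] op 0.6344224019881078 gf 8.00011452047329 ft [-2.  -0.8  2.4]
[[-0.998, -0.066, -0.002], [-0.066, 0.998, 0.0], [0.002, 0.0, -1.0]] [-0.197  0.556  1.275 -0.     1.313 -1.833]
(np.float64(13.703299923379307), 95, 24, -6)
(np.float64(13.264410427741778), 90, 24, -9)
(np.float64(13.097022249830466), 100, 21, -3)
(np.float64(12.947542830448022), 90, 21, -9)
(np.float64(12.666522965029323), 95, 21, -6)
```

Request:
step_arm(steps=[[2, 0, 2, 0, -1], [2, 0, 3, 0, -1], [2, 0, 3, 0, -1], [2, 0, 3, 0, -1], [2, 0, 3, 0, -1], [1, 0, 3, 0, -1], [0, 0, 0, 0, -1]])

```text
t: 27.75
eef_pos: [0.6913, -0.0188, 0.1073]
tcp_rot: [[-0.998, -0.066, -0.002], [-0.066, 0.998, -0.0], [0.002, 0.0, -1.0]]
ft_force: [-5.2, -1.1, 5.5]
opening: 0.636
grip_force: 8.0
```

```bash
python3 m.py s13.png 80 140
```

```text
t 27.8 tcp [ 0.6913 -0.0187  0.1073] op 0.6340026161953195 gf 8.016234522478953 ft [-5.2 -0.6  5.9]
[[-0.998, -0.066, -0.002], [-0.066, 0.998, -0.0], [0.002, 0.0, -1.0]] [-2.010e-01  5.450e-01  1.325e+00 -1.000e-03  1.274e+00 -1.838e+00]
(np.float64(15.850413343257085), 125, 18, -6)
(np.float64(15.624663960161577), 125, 18, -3)
(np.float64(15.500861431496949), 130, 18, -3)
(np.float64(15.116616053345268), 130, 18, 0)
(np.float64(14.022473932308205), 120, 18, -9)
```

Request:
step_arm(steps=[[4, 0, 0, 0, -1], [5, 0, 0, 0, -1], [5, 0, 0, 0, -1], [0, 0, 0, 0, -1], [0, 0, 0, 0, -1], [0, 0, 0, 0, -1]])

```text
t: 28.55
eef_pos: [0.6784, -0.0196, 0.1077]
tcp_rot: [[-0.998, -0.066, 0.0], [-0.066, 0.998, -0.0], [-0.0, -0.0, -1.0]]
ft_force: [0.2, -0.4, -0.9]
opening: 0.638
grip_force: 8.0
```

```bash
python3 m.py s14.png 100 150; python3 -c "
from h import *
a=cv2.resize(cv2.imread('pics/s14.png')[120:250,180:310],None,fx=3,fy=3,interpolation=2);snap('top','t14.png')
b=cv2.resize(cv2.imread('pics/t14.png')[130:260,260:390],None,fx=3,fy=3,interpolation=2);cv2.imwrite('pics/c14.png',np.hstack([a,b]))"
```

```text
t 28.6 tcp [ 0.6784 -0.0196  0.1076] op 0.6405428986066223 gf 8.003893164509464 ft [-0.6 -1.4 -0.2]
[[-0.998, -0.066, 0.0], [-0.066, 0.998, -0.0], [-0.0, -0.0, -1.0]] [-0.206  0.511  1.372  0.     1.259 -1.843]
(np.float64(15.361263233142356), 125, 18, -6)
(np.float64(15.167065963082402), 125, 18, -3)
(np.float64(14.774086288649249), 130, 18, -3)
(np.float64(14.586605008843154), 130, 18, 0)
(np.float64(13.466610713583094), 125, 18, 0)
```

View pics/c14.png

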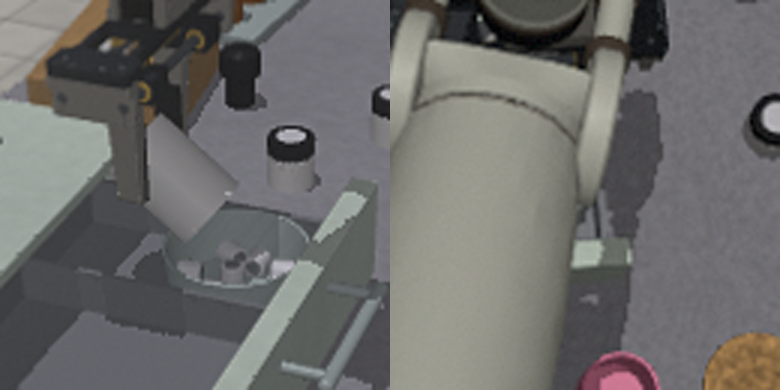

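Request:
step_arm(steps=[[0, 0, -15, 0, -1], [0, 0, -30, 0, -1], [0, 0, -30, 0, -1], [0, 0, -15, 0, -1], [0, 0, 0, 10, -1], [0, 0, 0, 10, -1], [0, 0, 0, 10, -1], [0, 0, 0, 10, -1], [0, 0, 0, 10, -1], [0, 0, 0, 10, -1], [0, 0, 0, 10, -1], [0, 0, 0, 10, -1], [0, 0, 0, 10, -1], [0, 0, 0, 0, -1]])

```text
t: 30.4
eef_pos: [0.6781, -0.0195, 0.1975]
tcp_rot: [[-0.068, 0.998, -0.0], [0.998, 0.068, 0.0], [0.0, -0.0, -1.0]]
ft_force: [0.1, 0.1, -1.2]
opening: 0.636
grip_force: 8.0
```

```bash
python3 -c "
from h import *
st();go(.75,-.106,.165)"
```

```text
t 30.4 tcp [ 0.6781 -0.0195  0.1975] op 0.6363083278152306 gf 8.004439180617737 ft [ 0.1  0.1 -1.2]
[[-0.068, 0.998, -0.0], [0.998, 0.068, 0.0], [0.0, -0.0, -1.0]] [-0.206  0.435  1.292  0.     1.414 -0.274]
tool shift mm [-91.2  65.9  32.4] psi 93.89
```

Request:
step_arm(steps=[[-10, 7, 0, 0, -1], [-20, 14, 0, 0, -1], [-20, 15, 0, 0, -1], [-20, 15, 0, 0, -1], [-16, 11, 0, 0, -1], [-5, 4, 0, 0, -1], [0, 0, 12, 0, -1], [0, 0, 20, 0, -1], [0, 0, 6, 0, -1], [0, 0, 0, 0, -1]])

```text
t: 31.65
eef_pos: [0.7493, -0.1054, 0.1582]
tcp_rot: [[-0.066, 0.998, -0.002], [0.998, 0.066, 0.001], [0.001, -0.002, -1.0]]
ft_force: [-0.6, 0.1, -0.2]
opening: 0.638
grip_force: 8.0
```

Request:
step_arm(steps=[[0, 0, 4, 0, -1], [0, 0, 4, 0, -1], [0, 0, 4, 0, -1], [0, 0, 4, 0, -1], [0, 0, 0, 0, -1]])

```text
t: 32.28
eef_pos: [0.7514, -0.1088, 0.1473]
tcp_rot: [[-0.065, 0.998, 0.005], [0.998, 0.065, -0.005], [-0.005, 0.004, -1.0]]
ft_force: [-2.0, -4.0, 7.8]
opening: 0.638
grip_force: 8.0
```

Request:
step_arm(steps=[[-4, 0, 0, 0, -1], [-5, 0, 1, 0, -1], [-5, 0, 2, 0, -1], [-5, 0, 3, 0, -1], [-5, 0, 4, 0, -1], [-5, 0, 5, 0, -1], [0, 0, 0, 0, -1]])

```text
t: 33.15
eef_pos: [0.7515, -0.1356, 0.1276]
tcp_rot: [[-0.065, 0.998, -0.001], [0.998, 0.065, -0.0], [0.0, -0.001, -1.0]]
ft_force: [-0.3, -0.4, -1.8]
opening: 0.632
grip_force: 8.0
```

Request:
step_arm(steps=[[-4, 0, 6, 0, -1], [-3, 0, 6, 0, -1], [-3, 0, 6, 0, -1], [0, 0, 0, 0, -1]])

```text
t: 33.65
eef_pos: [0.7523, -0.1453, 0.1096]
tcp_rot: [[-0.065, 0.998, -0.001], [0.998, 0.065, 0.0], [0.0, -0.001, -1.0]]
ft_force: [0.2, -0.5, -0.6]
opening: 0.633
grip_force: 8.0
```

Request:
step_arm(steps=[[-2, 0, 6, 0, -1], [-1, 0, 6, 0, -1], [0, 0, 6, 0, -1], [0, 0, 0, 0, -1]])

```text
t: 34.15
eef_pos: [0.7525, -0.1481, 0.0917]
tcp_rot: [[-0.066, 0.998, -0.001], [0.998, 0.066, 0.0], [0.0, -0.001, -1.0]]
ft_force: [-0.3, -0.6, -0.4]
opening: 0.639
grip_force: 8.0
```

```bash
sed -i "s/def fit(src,g,ths,prior=None):/def fit(src,g,ths,yaw=3.75):/; s/np.radians(3.75)/np.radians(yaw)/" fit.py; sed -i "s/int(sys.argv\[3\])+1,5)/int(sys.argv[3])+1,5),float(sys.argv[4])/" m.py; python3 m.py s15.png 0 120 -86.25
```

```text
t 34.2 tcp [ 0.7525 -0.1479  0.092 ] op 0.6372568506523635 gf 8.040956666882266 ft [ 0.6 -0.7 -0.8]
[[-0.066, 0.998, -0.001], [0.998, 0.066, 0.0], [0.0, -0.001, -1.0]] [-0.351  0.752  1.05  -0.     1.34  -0.417]
(np.float64(18.668011733641467), 65, 18, 0)
(np.float64(18.439054811653698), 65, 21, 0)
(np.float64(18.299810793524028), 65, 15, 0)
(np.float64(18.233808583737385), 55, 18, -9)
(np.float64(18.22608962393939), 60, 12, 3)
```

Request:
step_arm(steps=[[3, 0, 4, 0, -1], [1, 0, 6, 0, -1], [1, 0, 6, 0, -1], [2, 0, 6, 0, -1], [2, 0, 5, 0, -1], [0, 0, 0, 0, -1]])

```text
t: 34.95
eef_pos: [0.7519, -0.1384, 0.0646]
tcp_rot: [[-0.066, 0.998, -0.001], [0.998, 0.066, 0.001], [0.001, -0.001, -1.0]]
ft_force: [0.2, -1.0, -0.6]
opening: 0.636
grip_force: 8.1
```

Request:
step_arm(steps=[[3, 0, 4, 0, -1], [3, 0, 4, 0, -1], [3, 0, 4, 0, -1], [0, 0, 0, 0, -1]])

```text
t: 35.45
eef_pos: [0.7516, -0.1295, 0.053]
tcp_rot: [[-0.066, 0.998, -0.0], [0.998, 0.066, 0.0], [0.0, -0.0, -1.0]]
ft_force: [1.6, -1.0, -0.8]
opening: 0.636
grip_force: 8.1
```

```bash
python3 m.py s16.png -20 80 -86.25
```

```text
t 35.5 tcp [ 0.7516 -0.1296  0.0531] op 0.6345656634102169 gf 8.12195954521485 ft [ 1.4 -0.5  0.2]
[[-0.066, 0.998, -0.0], [0.998, 0.066, 0.0], [0.001, -0.0, -1.0]] [-0.329  0.779  1.089  0.     1.274 -0.395]
(np.float64(18.440658445463985), 15, 15, -9)
(np.float64(18.305932250476047), 10, 15, -12)
(np.float64(17.539237218039442), 15, 18, -6)
(np.float64(17.51287540516971), 5, 18, -12)
(np.float64(17.182118524932843), 10, 12, -15)
```

Request:
step_arm(steps=[[3, 0, 3, 0, -1], [3, 0, 3, 0, -1], [2, 0, 2, 0, -1], [0, 0, 0, 0, -1]])

```text
t: 36.0
eef_pos: [0.7511, -0.1216, 0.0453]
tcp_rot: [[-0.066, 0.998, -0.0], [0.998, 0.066, 0.0], [0.0, -0.0, -1.0]]
ft_force: [0.3, -2.4, 0.1]
opening: 0.64
grip_force: 8.1
```

```bash
python3 m.py s17.png -20 40 -86.25
```

```text
t 36.05 tcp [ 0.7511 -0.1216  0.0452] op 0.6367149830242287 gf 8.115923287714395 ft [ 0.8 -1.2  0.3]
[[-0.066, 0.998, -0.0], [0.998, 0.066, 0.0], [0.0, -0.0, -1.0]] [-0.319  0.782  1.1    0.     1.26  -0.385]
(np.float64(15.08124583398764), 10, 15, -12)
(np.float64(14.943134076617993), 25, 12, 3)
(np.float64(14.938124608574814), 10, 18, -9)
(np.float64(14.925332429631691), 20, 15, 3)
(np.float64(14.860953885364822), 25, 15, 6)
```

Request:
step_arm(steps=[[-10, 0, 0, 0, -1], [-20, 0, -10, 0, -1], [-10, 0, -30, 0, -1], [0, 0, -40, 0, -1], [0, 0, -25, 0, -1], [0, -15, 0, 0, -1], [0, -35, 0, 0, -1], [0, -40, 0, 0, -1], [0, -40, 0, 0, -1], [0, -40, 0, 0, -1], [0, -40, 0, 0, -1], [0, -40, 0, 0, -1], [0, -35, 0, 0, -1], [0, -15, 0, 0, -1], [0, 0, 0, 0, -1]])

```text
t: 37.92
eef_pos: [0.4545, -0.1825, 0.1512]
tcp_rot: [[-0.064, 0.998, 0.001], [0.998, 0.064, -0.001], [-0.001, 0.001, -1.0]]
ft_force: [0.2, -0.1, -0.3]
opening: 0.634
grip_force: 8.1
```

```bash
python3 m.py s18.png -20 40 -86.25; python3 -c "
from h import *
go(.444,-.223,.05)"
```

```text
t 37.975 tcp [ 0.4551 -0.1824  0.1513] op 0.6334004790050602 gf 8.074319486659078 ft [ 0.8  0.2 -0.7]
[[-0.065, 0.998, 0.001], [0.998, 0.065, -0.001], [-0.001, 0.001, -1.0]] [-0.628 -0.005  1.9    0.     1.246 -0.694]
(np.float64(17.1002791077922), 25, 12, 12)
(np.float64(17.067508129862084), 10, 18, 0)
(np.float64(17.04961960887838), 20, 12, 9)
(np.float64(17.045841401420418), 15, 12, 6)
(np.float64(17.004769521223814), 15, 12, 3)
tool shift mm [-39.7 -13.9 101.3] psi 93.72
```

Request:
step_arm(steps=[[-15, -7, 10, 0, -1], [-18, -7, 20, 0, -1], [0, 0, 40, 0, -1], [0, 0, 40, 0, -1], [0, 0, 20, 0, -1], [0, 0, 5, 0, -1], [0, 0, 0, 0, -1]])

```text
t: 38.85
eef_pos: [0.4429, -0.2161, 0.0156]
tcp_rot: [[-0.066, 0.998, -0.0], [0.998, 0.066, -0.0], [-0.0, -0.0, -1.0]]
ft_force: [0.8, 0.2, -1.3]
opening: 0.637
grip_force: 8.1
```

Request:
step_arm(steps=[[0, 0, 4, 0, -1], [0, 0, 3, 0, -1], [0, 0, 2, 0, -1], [0, 0, 0, 0, -1]])

```text
t: 39.35
eef_pos: [0.4426, -0.2155, 0.0066]
tcp_rot: [[-0.066, 0.998, -0.0], [0.998, 0.066, 0.0], [0.0, -0.0, -1.0]]
ft_force: [0.1, 0.2, -0.6]
opening: 0.632
grip_force: 8.1
```

Request:
step_arm(steps=[[0, 0, 2, 0, -1], [0, 0, 0, 0, 0.3], [0, 0, 0, 0, 0.4], [0, 0, 0, 0, 0.5], [0, 0, 0, 0, 0.6], [0, 0, 0, 0, 0.8], [0, 0, 0, 0, 1], [0, 0, 0, 0, 1]], grip_force=3)

```text
t: 40.35
eef_pos: [0.4426, -0.2155, 0.0046]
tcp_rot: [[-0.066, 0.998, -0.0], [0.998, 0.066, -0.0], [-0.0, -0.0, -1.0]]
ft_force: [0.6, 0.4, -1.2]
opening: 0.998
grip_force: 0.0
```

```bash
cat > m2.py <<'E'
from fit import *
import sys
# free standing beaker: upright test via fit with g at pad
snap('side',sys.argv[1]);st()
for b in fit(sys.argv[1],np.array([.4436,-.2165,.033]),range(-20,21,5),-86.25): print('y-plane',b)
for b in fit(sys.argv[1],np.array([.4436,-.2165,.033]),range(-20,21,5),3.75): print('x-plane',b)
E
python3 m2.py s19.png
```

```text
t 40.4 tcp [ 0.4426 -0.2155  0.0046] op 0.9994337409736918 gf 0.0 ft [0.8 0.2 0.2]
[[-0.066, 0.998, -0.0], [0.998, 0.066, 0.0], [0.0, -0.0, -1.0]] [-0.699  0.231  1.976  0.     0.935 -0.765]
y-plane (np.float64(18.364060297391518), -15, 21, -6)
y-plane (np.float64(18.24969232622403), -15, 24, 0)
y-plane (np.float64(18.220111320735562), -15, 21, -9)
y-plane (np.float64(18.174598443044715), -15, 24, 3)
y-plane (np.float64(18.011598030503762), -15, 21, -12)
x-plane (np.float64(17.136053651471144), 0, 12, -12)
x-plane (np.float64(16.45809598456935), 5, 12, -12)
x-plane (np.float64(16.16060146080509), 5, 12, -9)
x-plane (np.float64(16.13814989211733), -5, 12, -12)
x-plane (np.float64(16.028761590438386), -5, 12, -15)
```

Request:
step_arm(steps=[[0, 0, -5, 0, 1], [0, 0, -20, 0, 1], [0, 0, -40, 0, 1], [0, 0, -50, 0, 1], [0, 0, -50, 0, 1], [0, 0, -30, 0, 1], [-30, 0, 0, 0, 1], [-50, 0, 0, 0, 1], [-50, 0, 0, 0, 1], [0, 0, 0, 0, 1]])

```text
t: 41.65
eef_pos: [0.4507, -0.3479, 0.1996]
tcp_rot: [[-0.063, 0.998, -0.0], [0.998, 0.063, -0.001], [-0.001, -0.0, -1.0]]
ft_force: [-0.5, 1.1, 0.7]
opening: 1.001
grip_force: 0.0
```

```bash
python3 m2.py s20.png; python3 -c "
from h import *
snap('top','t20.png')
A=cv2.imread('pics/t0.png').astype(int);B=cv2.imread('pics/t20.png').astype(int)
# mouth ring: bright white pixels near pad
b=B[235:285,355:415];w=(b.min(2)>150)&(b.max(2)-b.min(2)<25);ys,xs=np.nonzero(w);print('t20 white',len(xs),xs.min()+355,xs.max()+355,ys.min()+235,ys.max()+235)
b=A[235:285,355:415];w=(b.min(2)>150)&(b.max(2)-b.min(2)<25);ys,xs=np.nonzero(w);print('t0 white',len(xs),xs.min()+355,xs.max()+355,ys.min()+235,ys.max()+235)
"
```

```text
t 41.7 tcp [ 0.4509 -0.346   0.1995] op 1.003080208123645 gf 0.0 ft [ 0.5  0.3 -0.3]
[[-0.064, 0.998, -0.0], [0.998, 0.064, 0.001], [0.001, -0.0, -1.0]] [-0.867  0.153  1.633  0.     1.356 -0.931]
y-plane (np.float64(15.421218962220497), 5, 27, 9)
y-plane (np.float64(15.341245470526948), 0, 27, 6)
y-plane (np.float64(15.158447511416108), 0, 24, 0)
y-plane (np.float64(15.057572146458842), 5, 24, 3)
y-plane (np.float64(14.984505449024454), 5, 30, 12)
x-plane (np.float64(15.158447511416114), 0, 24, 0)
x-plane (np.float64(14.031237093589237), 0, 24, -3)
x-plane (np.float64(14.005411323326197), -10, 24, -6)
x-plane (np.float64(13.99342539559559), 5, 24, 3)
x-plane (np.float64(13.896273608772024), -5, 24, -6)
t20 white 262 383 407 244 269
t0 white 137 375 399 244 269
```

```bash
cat > pots.py <<'E'
from h import *
import sys
def find(f,cam='top'):
    A=cv2.imread('pics/t0.png');B=cv2.imread('pics/'+f)
    for k,(u,v) in enumerate([(389,169),(436,191),(428,244)]):
        T=A[v-11:v+12,u-11:u+12];r=cv2.matchTemplate(B[120:310,340:500],T,cv2.TM_CCOEFF_NORMED)
        out=[]
        for _ in range(3):
            _,m,_,l=cv2.minMaxLoc(r);
            out.append((round(m,2),at('top',l[0]+340+11,l[1]+120+11,.046)[:2].tolist()));cv2.circle(r,l,8,-1,-1)
        print(k,out)
find(sys.argv[1])
E
python3 pots.py t20.png
```

```text
0 [(1.0, [0.6589, -0.2322]), (0.96, [0.6073, -0.3468]), (0.91, [0.4351, -0.2967])]
1 [(1.0, [0.6048, -0.3467]), (0.95, [0.6564, -0.2321]), (0.89, [0.4351, -0.2967])]
2 [(0.95, [0.6048, -0.3467]), (0.93, [0.4351, -0.2967]), (0.93, [0.6564, -0.2321])]
```

```bash
python3 -c "
from h import *
go(.4351,-.2967,.012)"
```

```text
tool shift mm [ 49.  -12.7 187.6] psi 93.74
```

Request:
step_arm(steps=[[20, -5, 10, 0, 1], [29, -8, 30, 0, 1], [0, 0, 40, 0, 1], [0, 0, 45, 0, 1], [0, 0, 40, 0, 1], [0, 0, 17, 0, 1], [0, 0, 5, 0, 1], [0, 0, 0, 0, 0.2], [0, 0, 0, 0, -0.5], [0, 0, 0, 0, -1], [0, 0, 0, 0, -1], [0, 0, 0, 0, -1], [0, 0, 0, 0, -1]], grip_force=15)

```text
t: 43.38
eef_pos: [0.4351, -0.2973, 0.0127]
tcp_rot: [[-0.066, 0.998, 0.0], [0.998, 0.066, -0.0], [-0.0, 0.0, -1.0]]
ft_force: [0.4, 0.8, 1.2]
opening: 0.453
grip_force: 15.0
```

Request:
step_arm(steps=[[0, 0, -10, 0, -1], [0, 0, -30, 0, -1], [0, 0, -40, 0, -1], [0, 0, -40, 0, -1], [0, 0, -20, 0, -1], [0, 0, 0, 0, -1]])

```text
t: 44.12
eef_pos: [0.4359, -0.2982, 0.1548]
tcp_rot: [[-0.066, 0.998, 0.003], [0.998, 0.066, -0.003], [-0.003, 0.003, -1.0]]
ft_force: [-0.4, -0.6, -1.2]
opening: 0.451
grip_force: 15.0
```

```bash
python3 -c "
from h import *
st();go(.598,.177,.1)"
```

```text
t 44.125 tcp [ 0.4359 -0.2982  0.1548] op 0.4513264513181219 gf 14.999886006116867 ft [-0.4 -0.6 -1.2]
[[-0.066, 0.998, 0.003], [0.998, 0.066, -0.003], [-0.003, 0.003, -1.0]] [-0.829  0.088  1.796  0.     1.253 -0.895]
tool shift mm [463.6 192.9  53.7] psi 93.78
```

Request:
step_arm(steps=[[18, 8, 0, 0, -1], [36, 15, 0, 0, -1], [36, 15, 0, 0, -1], [36, 15, 0, 0, -1], [36, 15, 0, 0, -1], [36, 15, 0, 0, -1], [36, 15, 0, 0, -1], [36, 15, 0, 0, -1], [36, 15, 0, 0, -1], [36, 15, 0, 0, -1], [36, 15, 0, 0, -1], [36, 15, 0, 0, -1], [36, 12, 0, 0, -1], [30, 8, 0, 0, -1], [14, 0, 0, 0, -1], [0, 0, 0, 0, -1], [0, 0, 15, 0, -1], [0, 0, 25, 0, -1], [0, 0, 0, 0, -1]])

```text
t: 46.5
eef_pos: [0.5926, 0.207, 0.1092]
tcp_rot: [[-0.064, 0.998, -0.006], [0.998, 0.064, -0.001], [-0.001, -0.006, -1.0]]
ft_force: [0.1, -0.5, -1.5]
opening: 0.455
grip_force: 15.0
```

```bash
python3 -c "
from h import *
st();go(.598,.177,.037)"
```

```text
t 46.5 tcp [0.5926 0.207  0.1092] op 0.4547363428684327 gf 14.999826103448868 ft [ 0.1 -0.5 -1.5]
[[-0.064, 0.998, -0.006], [0.998, 0.064, -0.001], [-0.001, -0.006, -1.0]] [ 0.144  0.392  1.53  -0.     1.226  0.08 ]
tool shift mm [-30.2   3.9  72.2] psi 93.69
```

Request:
step_arm(steps=[[-15, 2, 0, 0, -1], [-15, 2, 0, 0, -1], [0, 0, 10, 0, -1], [0, 0, 20, 0, -1], [0, 0, 20, 0, -1], [0, 0, 12, 0, -1], [0, 0, 5, 0, -1], [0, 0, 3, 0, -1], [0, 0, 2, 0, -1], [0, 0, 0, 0, -1]])

```text
t: 47.75
eef_pos: [0.6013, 0.1788, 0.041]
tcp_rot: [[-0.066, 0.998, 0.001], [0.998, 0.066, 0.0], [0.0, 0.001, -1.0]]
ft_force: [0.2, 0.3, -1.2]
opening: 0.456
grip_force: 15.0
```

Request:
step_arm(steps=[[0, 0, 3, 0, -1], [0, 0, 2, 0, -1], [0, 0, 0, 0, -1], [0, 0, 0, 0, -1]])

```text
t: 48.25
eef_pos: [0.6011, 0.1788, 0.0356]
tcp_rot: [[-0.066, 0.998, 0.0], [0.998, 0.066, 0.0], [0.0, 0.0, -1.0]]
ft_force: [-0.1, -0.5, -1.4]
opening: 0.453
grip_force: 15.0
```

Request:
step_arm(steps=[[0, 0, 1, 0, -1], [0, 0, 0, 0, -0.05], [0, 0, 0, 0, 0.1], [0, 0, 0, 0, 0.2], [0, 0, 0, 0, 0.2], [0, 0, -10, 0, 0.2], [0, 0, -30, 0, 0.2], [0, 0, -40, 0, 0.2], [0, 0, -50, 0, 0.2], [0, 0, -20, 0, 0.2], [0, 0, 0, 0, 0.2]])

```text
t: 49.62
eef_pos: [0.6019, 0.1789, 0.186]
tcp_rot: [[-0.066, 0.998, 0.003], [0.998, 0.066, 0.0], [0.0, 0.003, -1.0]]
ft_force: [-0.1, -0.2, -0.1]
opening: 0.597
grip_force: 0.0
```

```bash
python3 -c "
from h import *
st();go(.6575,-.2322,.15);snap('top','t21.png')"; python3 pots.py t21.png
```

```text
t 49.625 tcp [0.6019 0.1789 0.186 ] op 0.5966980198592243 gf 0.0 ft [-0.1 -0.2 -0.1]
[[-0.066, 0.998, 0.003], [0.998, 0.066, 0.0], [0.0, 0.003, -1.0]] [0.097 0.312 1.473 0.    1.353 0.031]
tool shift mm [-413.8   28.3   36.1] psi 93.78
0 [(1.0, [0.6589, -0.2322]), (0.96, [0.6073, -0.3468]), (0.39, [0.5908, -0.4792])]
1 [(1.0, [0.6048, -0.3467]), (0.95, [0.6564, -0.2321]), (0.41, [0.6133, -0.4652])]
2 [(0.95, [0.6048, -0.3467]), (0.93, [0.6564, -0.2321]), (0.36, [0.6133, -0.4652])]
```

Request:
step_arm(steps=[[-17, 1, 0, 0, 0.2], [-36, 3, 0, 0, 0.5], [-36, 3, 0, 0, 1], [-36, 3, 0, 0, 1], [-36, 3, 0, 0, 1], [-36, 3, 0, 0, 1], [-36, 3, 0, 0, 1], [-36, 3, 0, 0, 1], [-36, 3, 0, 0, 1], [-36, 3, 0, 0, 1], [-36, 0, 0, 0, 1], [-25, 0, 0, 0, 1], [-12, 0, 0, 0, 1], [0, 0, 30, 0, 1], [0, 0, 40, 0, 1], [0, 0, 30, 0, 1], [0, 0, 0, 0, 1]])

```text
t: 51.8
eef_pos: [0.654, -0.2306, 0.0809]
tcp_rot: [[-0.067, 0.998, -0.006], [0.998, 0.067, 0.004], [0.004, -0.006, -1.0]]
ft_force: [0.1, 0.5, 0.2]
opening: 1.0
grip_force: 0.0
```

```bash
python3 -c "
from h import *
st();go(.6575,-.2322,.012)"
```

```text
t 51.8 tcp [ 0.654  -0.2306  0.0809] op 1.0003585278435565 gf 0.0 ft [0.1 0.5 0.2]
[[-0.067, 0.998, -0.006], [0.998, 0.067, 0.004], [0.004, -0.006, -1.0]] [-0.513  0.581  1.329  0.     1.239 -0.58 ]
tool shift mm [-2.2  3.8 68.9] psi 93.82
```

Request:
step_arm(steps=[[-1, 1, 20, 0, 1], [0, 0, 25, 0, 1], [0, 0, 15, 0, 1], [0, 0, 5, 0, 1], [0, 0, 0, 0, 1], [0, 0, 0, 0, 0.2], [0, 0, 0, 0, -0.5], [0, 0, 0, 0, -1], [0, 0, 0, 0, -1], [0, 0, 0, 0, -1], [0, 0, 0, 0, -1]])

```text
t: 53.18
eef_pos: [0.6575, -0.2335, 0.0198]
tcp_rot: [[-0.066, 0.998, 0.001], [0.998, 0.066, -0.0], [-0.0, 0.001, -1.0]]
ft_force: [0.6, -0.2, 0.1]
opening: 0.45
grip_force: 15.0
```

Request:
step_arm(steps=[[0, 0, -10, 0, -1], [0, 0, -30, 0, -1], [0, 0, -40, 0, -1], [0, 0, -40, 0, -1], [0, 0, -30, 0, -1], [0, 0, 0, 0, -1]])

```text
t: 53.92
eef_pos: [0.659, -0.2344, 0.1735]
tcp_rot: [[-0.066, 0.998, 0.006], [0.998, 0.066, -0.003], [-0.004, 0.005, -1.0]]
ft_force: [0.6, 0.7, -1.3]
opening: 0.454
grip_force: 15.0
```

```bash
python3 -c "
from h import *
st();go(.605,.128,.1)"
```

```text
t 53.925 tcp [ 0.659  -0.2344  0.1735] op 0.45379647535714435 gf 14.998941868543625 ft [ 0.6  0.7 -1.3]
[[-0.066, 0.998, 0.006], [0.998, 0.066, -0.003], [-0.004, 0.005, -1.0]] [-0.514  0.5    1.252 -0.     1.382 -0.58 ]
tool shift mm [365.4 -30.4  72. ] psi 93.78
```

Request:
step_arm(steps=[[17, -1, 0, 0, -1], [36, -3, 0, 0, -1], [36, -3, 0, 0, -1], [36, -3, 0, 0, -1], [36, -3, 0, 0, -1], [36, -3, 0, 0, -1], [36, -3, 0, 0, -1], [36, -3, 0, 0, -1], [36, -3, 0, 0, -1], [36, -3, 0, 0, -1], [16, -2, 0, 0, -1], [6, 0, 0, 0, -1], [0, 0, 20, 0, -1], [0, 0, 30, 0, -1], [0, 0, 20, 0, -1], [0, 0, 0, 0, -1], [0, 0, 0, 0, -1]])

```text
t: 56.05
eef_pos: [0.6042, 0.1265, 0.1004]
tcp_rot: [[-0.065, 0.998, 0.001], [0.998, 0.065, -0.0], [-0.0, 0.001, -1.0]]
ft_force: [0.3, 0.5, -1.5]
opening: 0.451
grip_force: 15.0
```

```bash
python3 -c "
from h import *
st();go(.605,.128,.042)"
```

```text
t 56.05 tcp [0.6042 0.1265 0.1004] op 0.4508421141984443 gf 14.99899685382843 ft [ 0.3  0.5 -1.5]
[[-0.065, 0.998, 0.001], [0.998, 0.065, -0.0], [-0.0, 0.001, -1.0]] [ 0.011  0.371  1.576 -0.     1.193 -0.055]
tool shift mm [ 1.5  0.8 58.4] psi 93.75
```

Request:
step_arm(steps=[[0, 0, 15, 0, -1], [0, 0, 20, 0, -1], [0, 0, 12, 0, -1], [0, 0, 6, 0, -1], [0, 0, 3, 0, -1], [0, 0, 2, 0, -1], [0, 0, 0, 0, -1], [0, 0, 0, 0, -1]])

```text
t: 57.05
eef_pos: [0.6038, 0.1268, 0.042]
tcp_rot: [[-0.066, 0.998, 0.001], [0.998, 0.066, 0.0], [-0.0, 0.001, -1.0]]
ft_force: [-0.3, 0.6, -0.8]
opening: 0.458
grip_force: 15.0
```

Request:
step_arm(steps=[[0, 0, 1, 0, -1], [0, 0, 0, 0, -0.05], [0, 0, 0, 0, 0.1], [0, 0, 0, 0, 0.2], [0, 0, 0, 0, 0.2], [0, 0, -10, 0, 0.2], [0, 0, -30, 0, 0.2], [0, 0, -40, 0, 0.2], [0, 0, -45, 0, 0.2], [0, 0, -15, 0, 0.2], [0, 0, 0, 0, 0.2]])

```text
t: 58.42
eef_pos: [0.604, 0.1268, 0.1813]
tcp_rot: [[-0.066, 0.998, 0.002], [0.998, 0.066, -0.0], [-0.0, 0.002, -1.0]]
ft_force: [0.5, -0.5, -0.2]
opening: 0.6
grip_force: 0.0
```

```bash
python3 -c "
from h import *
st();go(.6055,-.3467,.15);snap('top','t22.png')"; python3 pots.py t22.png
```

```text
t 58.425 tcp [0.604  0.1268 0.1813] op 0.6000364845375495 gf 0.0 ft [ 0.5 -0.5 -0.2]
[[-0.066, 0.998, 0.002], [0.998, 0.066, -0.0], [-0.0, 0.002, -1.0]] [ 0.011  0.289  1.51  -0.     1.34  -0.054]
tool shift mm [-472.6  -29.7   31.3] psi 93.78
0 [(0.96, [0.6073, -0.3468]), (0.39, [0.5908, -0.4792]), (0.38, [0.3455, -0.4339])]
1 [(1.0, [0.6048, -0.3467]), (0.41, [0.6133, -0.4652]), (0.4, [0.3455, -0.4314])]
2 [(0.95, [0.6048, -0.3467]), (0.36, [0.6108, -0.465]), (0.33, [0.4942, -0.439])]
```

Request:
step_arm(steps=[[-17, -1, 0, 0, 0.2], [-36, -3, 0, 0, 0.5], [-36, -3, 0, 0, 1], [-36, -3, 0, 0, 1], [-36, -3, 0, 0, 1], [-36, -3, 0, 0, 1], [-36, -3, 0, 0, 1], [-36, -3, 0, 0, 1], [-36, -3, 0, 0, 1], [-36, -3, 0, 0, 1], [-36, -2, 0, 0, 1], [-36, -2, 0, 0, 1], [-36, 0, 0, 0, 1], [-18, 0, 0, 0, 1], [-6, 0, 0, 0, 1], [0, 0, 30, 0, 1], [0, 0, 40, 0, 1], [0, 0, 25, 0, 1], [0, 0, 0, 0, 1], [0, 0, 0, 0, 1]])

```text
t: 60.98
eef_pos: [0.6034, -0.3472, 0.0871]
tcp_rot: [[-0.067, 0.998, 0.001], [0.998, 0.067, -0.001], [-0.001, 0.001, -1.0]]
ft_force: [-0.1, -0.4, 0.5]
opening: 1.0
grip_force: 0.0
```

```bash
python3 -c "
from h import *
st();go(.6055,-.3467,.012)"
```

```text
t 60.975 tcp [ 0.6034 -0.3472  0.0871] op 1.0000684989511723 gf 0.0 ft [-0.1 -0.4  0.5]
[[-0.067, 0.998, 0.001], [0.998, 0.067, -0.001], [-0.001, 0.001, -1.0]] [-0.695  0.574  1.326  0.     1.24  -0.762]
tool shift mm [ 0.4  2.  75.1] psi 93.82
```

Request:
step_arm(steps=[[0, 2, 20, 0, 1], [0, 0, 25, 0, 1], [0, 0, 18, 0, 1], [0, 0, 5, 0, 1], [0, 0, 0, 0, 1], [0, 0, 0, 0, 0.2], [0, 0, 0, 0, -0.5], [0, 0, 0, 0, -1], [0, 0, 0, 0, -1], [0, 0, 0, 0, -1], [0, 0, 0, 0, -1]])

```text
t: 62.35
eef_pos: [0.6049, -0.3472, 0.0177]
tcp_rot: [[-0.066, 0.998, 0.001], [0.998, 0.066, -0.0], [-0.0, 0.0, -1.0]]
ft_force: [1.0, -0.9, 1.1]
opening: 0.457
grip_force: 15.0
```

Request:
step_arm(steps=[[0, 0, -10, 0, -1], [0, 0, -30, 0, -1], [0, 0, -40, 0, -1], [0, 0, -40, 0, -1], [0, 0, -35, 0, -1], [0, 0, 0, 0, -1]])

```text
t: 63.1
eef_pos: [0.6064, -0.3486, 0.1769]
tcp_rot: [[-0.066, 0.998, 0.006], [0.998, 0.066, -0.005], [-0.005, 0.005, -1.0]]
ft_force: [-0.4, -0.4, -2.5]
opening: 0.453
grip_force: 15.0
```

```bash
python3 -c "
from h import *
st();go(.608,.077,.1)"
```

```text
t 63.1 tcp [ 0.6064 -0.3486  0.1769] op 0.45306358331995594 gf 14.999253004789352 ft [-0.4 -0.4 -2.5]
[[-0.066, 0.998, 0.006], [0.998, 0.066, -0.005], [-0.005, 0.005, -1.0]] [-0.694  0.497  1.25  -0.     1.387 -0.76 ]
tool shift mm [424.9  29.3  74.9] psi 93.78
```

Request:
step_arm(steps=[[17, 1, 0, 0, -1], [36, 3, 0, 0, -1], [36, 3, 0, 0, -1], [36, 3, 0, 0, -1], [36, 3, 0, 0, -1], [36, 3, 0, 0, -1], [36, 3, 0, 0, -1], [36, 3, 0, 0, -1], [36, 3, 0, 0, -1], [36, 3, 0, 0, -1], [36, 1, 0, 0, -1], [30, 0, 0, 0, -1], [12, 0, 0, 0, -1], [6, 0, 0, 0, -1], [0, 0, 20, 0, -1], [0, 0, 30, 0, -1], [0, 0, 20, 0, -1], [0, 0, 0, 0, -1], [0, 0, 0, 0, -1]])

```text
t: 65.47
eef_pos: [0.6063, 0.0785, 0.1034]
tcp_rot: [[-0.065, 0.998, 0.001], [0.998, 0.065, -0.0], [-0.0, 0.001, -1.0]]
ft_force: [0.7, -0.0, -1.1]
opening: 0.454
grip_force: 15.0
```

```bash
python3 -c "
from h import *
st();go(.608,.077,.040)"
```

```text
t 65.475 tcp [0.6063 0.0785 0.1034] op 0.45431752950983895 gf 14.999304413795471 ft [ 0.7 -0.  -1.1]
[[-0.065, 0.998, 0.001], [0.998, 0.065, -0.0], [-0.0, 0.001, -1.0]] [-0.069  0.353  1.592 -0.     1.195 -0.134]
tool shift mm [-1.6  1.5 63.4] psi 93.75
```

Request:
step_arm(steps=[[-1, 0, 15, 0, -1], [0, 0, 20, 0, -1], [0, 0, 17, 0, -1], [0, 0, 6, 0, -1], [0, 0, 3, 0, -1], [0, 0, 2, 0, -1], [0, 0, 0, 0, -1], [0, 0, 0, 0, -1]])

```text
t: 66.47
eef_pos: [0.606, 0.0778, 0.0401]
tcp_rot: [[-0.066, 0.998, 0.001], [0.998, 0.066, -0.0], [-0.0, 0.001, -1.0]]
ft_force: [-0.8, 1.0, -0.4]
opening: 0.454
grip_force: 15.0
```

Request:
step_arm(steps=[[0, 0, 1, 0, -1], [0, 0, 0, 0, -0.05], [0, 0, 0, 0, 0.1], [0, 0, 0, 0, 0.2], [0, 0, 0, 0, 0.2], [0, 0, -10, 0, 0.2], [0, 0, -30, 0, 0.2], [0, 0, -40, 0, 0.2], [0, 0, -45, 0, 0.2], [0, 0, -15, 0, 0.2], [0, 0, 0, 0, 0]])

```text
t: 67.85
eef_pos: [0.6062, 0.0778, 0.1793]
tcp_rot: [[-0.066, 0.998, 0.002], [0.998, 0.066, -0.0], [-0.0, 0.002, -1.0]]
ft_force: [-0.4, -0.3, -0.7]
opening: 0.519
grip_force: 0.0
```

```bash
python3 -c "
from h import *
st();go(.40,.060,.2)"
```

```text
t 67.85 tcp [0.6062 0.0778 0.1793] op 0.5189843849955315 gf 0.0 ft [-0.4 -0.3 -0.7]
[[-0.066, 0.998, 0.002], [0.998, 0.066, -0.0], [-0.0, 0.002, -1.0]] [-0.07   0.276  1.531 -0.     1.333 -0.136]
tool shift mm [  -4.2 -206.9  -21.1] psi 93.78
```

Request:
step_arm(steps=[[0, -15, -5, 0, -1], [0, -35, -15, 0, -1], [0, -40, 0, 0, -1], [0, -40, 0, 0, -1], [0, -40, 0, 0, -1], [0, -35, 0, 0, -1], [0, -15, 0, 0, -1], [0, 0, 0, 0, -1]])

```text
t: 68.85
eef_pos: [0.3846, 0.0635, 0.1967]
tcp_rot: [[-0.066, 0.998, -0.003], [0.998, 0.066, 0.0], [0.001, -0.003, -1.0]]
ft_force: [0.8, -0.0, -0.1]
opening: 0.009
grip_force: 0.0
```

```bash
python3 -c "
from h import *
st();snap('top','t23.png');snap('side','s23.png')
a=cv2.resize(cv2.imread('pics/s23.png')[110:270,100:390],(797,440),interpolation=2)[:, :]
a=cv2.resize(a,(540,300));b=cv2.resize(cv2.imread('pics/t23.png')[120:290,180:420],(425,300),interpolation=2)
cv2.imwrite('pics/c23.png',np.vstack([a,cv2.copyMakeBorder(b,0,0,0,115,0)]))"; python3 m2.py s24.png
```

```text
t 68.85 tcp [0.3846 0.0635 0.1967] op 0.00871978975513386 gf 0.0 ft [ 0.8 -0.  -0.1]
[[-0.066, 0.998, -0.003], [0.998, 0.066, 0.0], [0.001, -0.003, -1.0]] [-0.149 -0.342  2.098  0.     1.388 -0.215]
t 69.0 tcp [0.3862 0.0634 0.1978] op 0.0069120542245607475 gf 0.0 ft [-0.8  0.  -0.1]
[[-0.066, 0.998, -0.001], [0.998, 0.066, 0.0], [0.0, -0.001, -1.0]] [-0.149 -0.34   2.094  0.     1.388 -0.215]
y-plane (np.float64(13.47154981759142), 5, 30, 15)
y-plane (np.float64(13.144894751769517), 0, 30, 15)
y-plane (np.float64(12.819774413722982), 0, 30, 12)
y-plane (np.float64(12.819599948391652), -5, 27, 12)
y-plane (np.float64(12.6262827435782), 5, 30, 12)
x-plane (np.float64(12.52906933975222), -5, 24, -6)
x-plane (np.float64(12.504031435470983), 0, 21, -3)
x-plane (np.float64(12.486176969722774), -5, 21, -6)
x-plane (np.float64(12.459644657182432), 0, 24, -3)
x-plane (np.float64(11.849119142963925), -5, 24, -9)
```

View pics/c23.png

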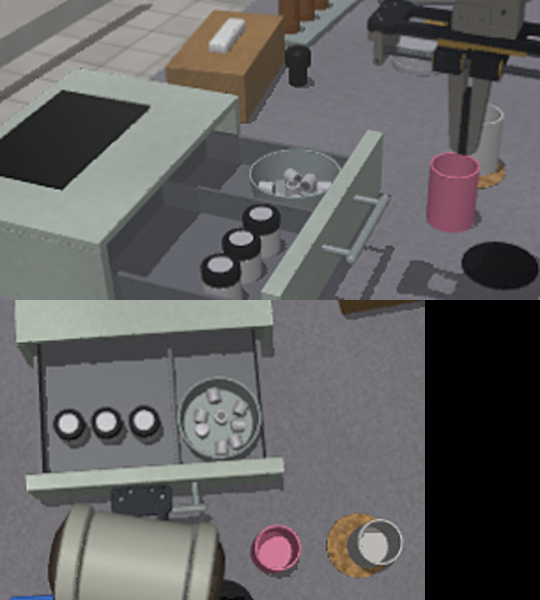

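```bash
python3 -c "
from h import *
B=cv2.imread('pics/t23.png').astype(int)
b=B[235:285,365:420];w=((b.min(2)>120)&(b.max(2)-b.min(2)<20)).astype(np.uint8);n,l,s,c=cv2.connectedComponentsWithStats(w);k=1+s[1:,4].argmax();print(s[k],c[k])
x,y,ww,hh=s[k][:4];u=365+x+ww/2;v=235+y+hh/2;print(u,v,at('top',u,v,.078))
b=B[225:295,340:425];h=cv2.cvtColor(b.astype(np.uint8),cv2.COLOR_BGR2HSV);w=((h[:,:,1]>90)&(abs(h[:,:,0].astype(int)-15)<8)).astype(np.uint8);n,l,s,c=cv2.connectedComponentsWithStats(w);k=1+s[1:,4].argmax();print(s[k]);x,y,ww,hh=s[k][:4]
print('pad left',at('top',340+x,225+y+hh/2,.003),'top',at('top',382,225+y,.003),'bot',at('top',382,225+y+hh,.003))
go(.44,.0634,.055)"
```

```text
[ 17   9  26  26 327] [27.41284404 23.1529052 ]
395.0 257.0 [ 0.4423 -0.2315  0.078 ]
[ 25  16  31  36 496]
pad left [ 0.4438 -0.1746  0.003 ] top [ 0.4879 -0.2178  0.003 ] bot [ 0.3998 -0.2154  0.003 ]
tool shift mm [ -3.6  53.8 142.7] psi 93.77
```

Request:
step_arm(steps=[[-3, 0, 30, 0, -1], [0, 0, 50, 0, -1], [0, 0, 40, 0, -1], [0, 0, 20, 0, -1], [0, 0, 0, 0, -1], [0, 20, 0, 0, -1], [0, 30, 0, 0, -1], [0, 10, 0, 0, -1], [0, 4, 0, 0, -1], [0, 4, 0, 0, -1], [0, 6, 0, 0, -1], [0, 8, 0, 0, -1], [0, 8, 0, 0, -1], [0, 8, 0, 0, -1], [0, 8, 0, 0, -1], [0, 8, 0, 0, -1], [0, 8, 0, 0, -1]])

```text
t: 71.12
eef_pos: [0.5085, 0.0685, 0.0584]
tcp_rot: [[-0.066, 0.998, -0.0], [0.998, 0.066, 0.0], [0.0, -0.0, -1.0]]
ft_force: [-1.9, 1.8, -0.7]
opening: 0.003
grip_force: 0.9
```

Request:
step_arm(steps=[[0, 8, 0, 0, -1], [0, 8, 0, 0, -1], [0, 8, 0, 0, -1], [0, 8, 0, 0, -1], [0, 8, 0, 0, -1], [0, 8, 0, 0, -1], [0, 8, 0, 0, -1], [0, 8, 0, 0, -1], [0, 8, 0, 0, -1], [0, 8, 0, 0, -1], [0, 8, 0, 0, -1], [0, 8, 0, 0, -1], [0, 6, 0, 0, -1], [0, 4, 0, 0, -1], [0, 2, 0, 0, -1], [0, 0, 0, 0, -1]])

```text
t: 73.12
eef_pos: [0.6163, 0.0753, 0.0588]
tcp_rot: [[-0.066, 0.998, 0.001], [0.998, 0.066, -0.0], [-0.0, 0.001, -1.0]]
ft_force: [-0.1, 0.3, -0.4]
opening: 0.005
grip_force: 0.0
```

Request:
step_arm(steps=[[0, 4, 0, 0, -1], [0, 4, 0, 0, -1], [0, 3, 0, 0, -1], [0, 3, 0, 0, -1], [0, 0, 0, 0, -1]])

```text
t: 73.75
eef_pos: [0.6304, 0.0765, 0.0587]
tcp_rot: [[-0.066, 0.998, 0.001], [0.998, 0.066, 0.0], [0.0, 0.001, -1.0]]
ft_force: [0.3, -0.8, 0.1]
opening: 0.006
grip_force: 0.0
```

Request:
step_arm(steps=[[0, 3, 0, 0, -1], [0, 3, 0, 0, -1], [0, 3, 0, 0, -1], [0, 3, 0, 0, -1], [0, 0, 0, 0, -1]])

```text
t: 74.38
eef_pos: [0.6424, 0.0772, 0.0586]
tcp_rot: [[-0.066, 0.998, 0.001], [0.998, 0.066, -0.0], [-0.0, 0.001, -1.0]]
ft_force: [0.6, -0.6, -0.8]
opening: 0.005
grip_force: 0.0
```

Request:
step_arm(steps=[[0, 3, 0, 0, -1], [0, 2, 0, 0, -1], [0, 2, 0, 0, -1], [0, 0, 0, 0, -1]])

```text
t: 74.88
eef_pos: [0.6439, 0.0774, 0.0585]
tcp_rot: [[-0.067, 0.998, -0.013], [0.998, 0.067, -0.001], [-0.0, -0.013, -1.0]]
ft_force: [-19.4, -2.6, 14.8]
opening: 0.004
grip_force: 10.6
```

Request:
step_arm(steps=[[0, -5, 0, 0, -1], [0, -20, 0, 0, -1], [0, -40, 0, 0, -1], [0, -30, -20, 0, -1], [0, -30, -40, 0, -1], [0, -40, -40, 0, -1], [0, -20, 0, 0, -1], [0, 0, 0, 0, -1], [0, 0, 0, 0, -1]])

```text
t: 76.0
eef_pos: [0.4648, 0.0655, 0.1584]
tcp_rot: [[-0.066, 0.998, 0.0], [0.998, 0.066, 0.0], [0.0, 0.0, -1.0]]
ft_force: [-0.4, 0.2, -0.5]
opening: 0.003
grip_force: 0.0
```

```bash
python3 - <<'E'
from h import *
st(); snap('top','t25.png');snap('side','s25.png')
A=cv2.imread('pics/s0.png');B=cv2.imread('pics/s25.png')
# handle-bar near-end template from the first side picture (drawer ajar 30 mm): shift expected for shut
for nm,p in(('bar end L',(.6275,.1318,.072)),('front top L',(.6568,.2375,.097))):
    u,v=[int(round(float(q))) for q in proj('side',p)];T=A[v-9:v+10,u-9:u+10]
    r=cv2.matchTemplate(B[v-40:v+41,u-40:u+41],T,cv2.TM_CCOEFF_NORMED);_,m,_,l=cv2.minMaxLoc(r)
    q=(np.array(p)+[.030*.998,.030*.065,0]);print(nm,'was',(u,v),'now',(l[0]+u-40+9,l[1]+v-40+9),round(m,2),'expected shut',proj('side',q))
B=cv2.imread('pics/t25.png').astype(int);b=B[235:285,365:420];w=((b.min(2)>120)&(b.max(2)-b.min(2)<20)).astype(np.uint8);n,l,s,c=cv2.connectedComponentsWithStats(w);k=1+s[1:,4].argmax();print('beaker mouth box',s[k])
# bystanders unchanged?
A=cv2.imread('pics/t0.png').astype(int)
for nm,(x0,y0,x1,y1) in {'bottleL':(112,240,140,266),'box':(180,282,235,312),'black':(420,115,448,145)}.items(): print(nm,abs(A-B)[y0:y1,x0:x1].mean().round(2))
E
```

```text
t 76.0 tcp [0.4648 0.0655 0.1584] op 0.0028028207700713714 gf 0.0 ft [-0.4  0.2 -0.5]
[[-0.066, 0.998, 0.0], [0.998, 0.066, 0.0], [0.0, 0.0, -1.0]] [-0.118 -0.069  1.947  0.     1.263 -0.184]
bar end L was (219, 233) now (206, 230) 0.95 expected shut (np.float64(205.7), np.float64(230.1))
front top L was (176, 248) now (164, 245) 0.79 expected shut (np.float64(162.5), np.float64(244.8))
beaker mouth box [ 17   9  26  26 326]
bottleL 2.3
box 31.21
black 2.51
```

```bash
python3 - <<'E'
from h import *
for f in('s0.png','s25.png','t0.png','t25.png'):
    B=cv2.imread('pics/'+f).astype(int);w=((B[:,:,0]-B[:,:,2]>60)&(B[:,:,0]-B[:,:,1]>40)).astype(np.uint8)
    w[:250]=0;n,l,s,c=cv2.connectedComponentsWithStats(w);k=1+s[1:,4].argmax();print(f,s[k],c[k].round(1))
E
```

```text
s0.png [ 315  292   41   54 1446] [334.7 318.2]
s25.png [ 315  292   41   54 1454] [334.7 318.2]
t0.png [186 286  43  23 882] [206.7 297.5]
t25.png [186 288  16  21 278] [192.4 297.4]
```

The slide box has not moved; in the last top picture the arm only covers part of it. The drawer is shut and the beaker is about 12 mm from the middle of its pad, so I'm handing in.

```bash
python3 -c "
from rig import arm
print(arm.job_done())"
```

```text
the job is handed in; nothing more can be done
None
```

I handed the job in at about 76 s of the 208 s allowed; the rig returned no verdict. By my last pictures and measurements, all eight canisters were in the dish and all three lens pots stood in the left-hand bay before I shut the drawer. The empty beaker stands upright on its cork pad, about 12 mm off the middle. The oil bottle and slide box have not moved.

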